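# Put the loose hardware away and shut the chest

## Robot

A 6-joint arm with a two-finger parallel gripper is mounted at the origin on the work surface. World frame = base frame: x ahead of the robot, y to its left, z up, the work surface at z = 0. Lengths are in mm, angles in rad, forces in N, time in s.
With the tool pointing down it reaches from about 350 to 975 mm from the base axis. Payload 7.1 kg.
Tool frame: the origin (TCP) lies on the centre line of the jaws, within the pads' length; the fingertips stand 8 mm ahead of it and the grasp point (between the pads) lies 11 mm behind it; z points along the fingers, x is the direction in which the jaws open and shut, and the axes are right-handed (so a half turn about z gives the same grasp; the last joint's range is limited). The gripper opens to 88 mm and grips with 3 to 60 N. Pads are 20 mm wide; open, the fingers measure 115 mm over their backs; the gripper's body (75 mm by 178 mm) begins 61 mm behind the grasp point.
Start: joints at [-1.175, 0.423, 1.63, -0, 1.089, -0.019], TCP at [251.894, -571.973, 191.675] pointing down, gripper open.
Joint ranges: [-3, 3], [-0.9, 2.11], [0.09, 2.58], [-1.31, 4.45], [0.11, 2.69], [-2.54, 2.54]. Speed limits (rad/s): [2.39, 2.39, 3.01, 3.14, 3.14, 3.14].

## Interface

Orientations are given as a rotation vector (axis times angle).
In Python, from workcell import ctrl gives the robot as it stands.
- The arm moves only by the shell command python3 -m handwheel 'ROWS'. ROWS is JSON, a list of rows, each a list of 3 entries, a list of its own where there are three numbers: the turn, a rotation vector about the tool's x, y, z in rad, then the shift along the tool's x, y, z in mm, then the opening, from 0 (shut) to 1 (fully open). In form: [[[ax, ay, az], [tx, ty, tz], jaw], ...]. A call has exactly 10 rows; each row shifts and turns the pose as measured when the row begins, along the tool's axes as they then stand; what a row does not reach is not made up. A row lasts 1/12 s, in which the tool goes at most 41.7 mm and 7.16 degrees, less where a joint would pass 70% of its speed; a pose out of reach is approached as far as the arm can. A call with a gripper value outside its range is refused whole. The fingers move at their own pace and stop on an object; the grip force is fixed at half the most. Time passes only in rows, so rows that do not move let the fingers close, or fill a call up. It gives the time, the measured TCP pose, the force and the opening at its end, in the units of the state.
- ctrl.get_obs(): the state, without advancing time (a new reading comes with each control period).
- ctrl.get_image(name): name is "scene" or "top"; returns a dict with "pixels" (420x560x3 uint8, red, green, blue), "camera_matrix" (3x3 intrinsics, pixels), "rvec" (rotation vector, rad) and "tvec" (3), from world to camera coordinates, as OpenCV has them. Camera axes: x right, y down, z forward; pixel columns grow to the right and rows downward; lengths in mm; the calibration is good to about 2 mm. A picture is of the moment at which its call begins. There is no depth.
- ctrl.close_job(): hands the job in, once; it reports no verdict.
Trained networks look in a picture, given as the dict that the camera call returned (one of the last four; its "shot" number tells which), for a name from the list of things; names that differ only in an ending like _2 or _b are one class to them, and where a whole thing is asked for, a point or a joint stands for the part that bears it (a point fixed in the world has none). Each returns a list of dicts, best first, with "score" (0 to 1); they miss things now and then, are a little off and sometimes report something else, mostly with a low value. They report only what shows in the picture. A call takes as long as a camera call. They do not tell look-alikes from the thing itself.
- ctrl.look_for(picture, query): "position" ([x, y, z] in mm, in the coordinates of the camera as it stood for that picture, good to about 4 mm: the middle of the surface that is visible of it).
- ctrl.spot_point(picture, query): "position" ([x, y, z] in mm, in the coordinates of the camera as it stood for that picture, good to about 4 mm: a listed point, or the origin of a listed thing).
The state is a dict: "t": time; "qpos": joint angles; "qvel": joint speeds; "joint_torque": joint torques, N m; "ee_pos": TCP position; "orientation": TCP orientation; "ft_force": force on the tool from outside, world axes, zero at the start; "moment": the same for the moment, N m; "width": finger opening in mm.
Only numpy, scipy, OpenCV 4.12 (cv2) and the standard library are available. Lean on these libraries where they do the work, as an engineer would, in place of code of your own. Each camera call takes 0.05 s, during which the arm holds its last target.

## Task

Put all the loose hardware on the bench (brass hinges, chuck key, padlocks; not the tin cup or the red jar, which stay standing where they are) into the open wooden chest. Then push its lid up past upright and let it swing down by itself, and press the lid's free edge down until it snaps past its catch and stays fully shut.

Things in the scene. Friction and masses are not known exactly. Their poses are not given: they have to be found in the camera images.
- chest: Open-topped wooden hardware chest, fixed: 170 (x) x 240 (y) x 90 mm high, walls 12 mm, floor 10 mm, so the opening is 146 x 216 mm, 80 mm deep. Origin: centre of its underside, z up. Its lid is hinged on the rim of the +x side, which is turned to the robot's right within about 12 degrees; a spring catch is in the opposite (-x) wall.
- chest_in (a point): Centre of the chest's inner floor, axes as the chest's.
- lid (a joint): Lid angle, rad: 0 shut and latched, 1.57 upright, 1.95 open stop, leaning outwards, where it begins. Softly damped: below about 1.5 it falls towards shut by itself (1 to 3 s), above 1.6 back open. Falling, it stops on the catch about 0.1 ajar (free edge 17 mm above shut); 5 to 15 N down on the free edge snaps it to 0. Lid 180 (hinge to free edge) x 250 x 12 mm, 0.4 kg.
- chest_hinge (a point): Middle of the lid's hinge line, 90 mm above the bench, on the outside of the chest's +x wall; the hinge line runs along the chest's y, axes as the chest's.
- lid_outer (a point): Point on the lid's outer face (its top face when shut), mid-width, 110 mm from the hinge line; z points out of that face, x along the lid from free edge to hinge, y along the hinge line.
- lid_edge (a point): Point on the lid's outer face (its top when shut), mid-width, 15 mm in from the free edge, 165 mm from the hinge line, above the catch; axes as lid_outer's.
- hinge0: Folded brass door hinge lying flat: 80 (x) x 38 (y, from -17 to +21 mm) x 12 mm high, two flat leaves (10 mm together) with a 12 mm round knuckle along its +y long side, 0.16 kg. Origin: centre of its underside; x along its length. May be absent.
- hinge1: Folded brass door hinge lying flat: 80 (x) x 38 (y, from -17 to +21 mm) x 12 mm high, two flat leaves (10 mm together) with a 12 mm round knuckle along its +y long side, 0.16 kg. Origin: centre of its underside; x along its length. May be absent.
- hinge2: Folded brass door hinge lying flat: 80 (x) x 38 (y, from -17 to +21 mm) x 12 mm high, two flat leaves (10 mm together) with a 12 mm round knuckle along its +y long side, 0.16 kg. Origin: centre of its underside; x along its length. May be absent.
- chuck_key: Steel drill chuck key lying flat: round shaft 12 mm thick along x from -30 to +45 mm with its axis 9 mm up, a toothed head 18 mm across at the +x end (35 to 49 mm), and a T-bar 8 mm thick across y at x = -32 mm with 18 mm balls at y = -30 and +30 mm; 0.15 kg. Origin: 9 mm below the shaft's axis, at bench level. Clear of the bar and head the shaft can be gripped at x = 0 to 20 mm. May be absent.
- padlock0: Padlock lying flat: dark steel body 40 x 40 x 18 mm high, with a steel shackle 8 mm thick, 34 mm wide, reaching to x = +48 mm; 0.2 kg. Origin: centre of the underside of its body; x towards the shackle. May be absent.
- padlock1: Padlock lying flat: dark steel body 40 x 40 x 18 mm high, with a steel shackle 8 mm thick, 34 mm wide, reaching to x = +48 mm; 0.2 kg. Origin: centre of the underside of its body; x towards the shackle. May be absent.
- tin_cup: Tin cup of roofing bolts, 70 mm across, 90 mm high with the bolts; origin at the centre of its underside. A bystander.
- screw_jar: Red plastic screw jar, 72 mm across, 95 mm high; origin at the centre of its underside. A bystander.
There are look-alikes about, which are no part of the job. Leave any pink look-alike of the hinge1 alone.

How it is judged (in metres and radians):
On the way, in this order (a step that is already met when the one before it is completed fails the run):
1. all the hardware that is there lies in the chest while the lid is still open (x of hinge0 in the frame of chest between -0.075 and 0.075 m and y of hinge0 in the frame of chest between -0.11 and 0.11 m and z of hinge0 in the frame of chest between 0 and 0.082 m and x of hinge1 in the frame of chest between -0.075 and 0.075 m and y of hinge1 in the frame of chest between -0.11 and 0.11 m and z of hinge1 in the frame of chest between 0 and 0.082 m and x of hinge2 in the frame of chest between -0.075 and 0.075 m and y of hinge2 in the frame of chest between -0.11 and 0.11 m and z of hinge2 in the frame of chest between 0 and 0.082 m and x of chuck_key in the frame of chest between -0.075 and 0.075 m and y of chuck_key in the frame of chest between -0.11 and 0.11 m and z of chuck_key in the frame of chest between 0 and 0.082 m and x of padlock0 in the frame of chest between -0.075 and 0.075 m and y of padlock0 in the frame of chest between -0.11 and 0.11 m and z of padlock0 in the frame of chest between 0 and 0.082 m and x of padlock1 in the frame of chest between -0.075 and 0.075 m and y of padlock1 in the frame of chest between -0.11 and 0.11 m and z of padlock1 in the frame of chest between 0 and 0.082 m and value of joint lid above 1.6 rad), for 0.2 s.
2. the lid, past upright, swings down by its own weight, untouched by the robot (value of joint lid between 0.2 and 1 rad and contact force between each of the arm, the fingers and lid below 0.3 N), for 0.1 s.
3. the lid is pressed down past its catch (value of joint lid below 0.025 rad), for 0.2 s.
At the end, for the whole second after the job is handed in: All the hardware present lies at rest inside the chest, and the lid is latched shut (within 0.025 rad, about 4 mm at its free edge) (x of hinge0 in the frame of chest between -0.075 and 0.075 m and y of hinge0 in the frame of chest between -0.11 and 0.11 m and z of hinge0 in the frame of chest between 0 and 0.082 m and x of hinge1 in the frame of chest between -0.075 and 0.075 m and y of hinge1 in the frame of chest between -0.11 and 0.11 m and z of hinge1 in the frame of chest between 0 and 0.082 m and x of hinge2 in the frame of chest between -0.075 and 0.075 m and y of hinge2 in the frame of chest between -0.11 and 0.11 m and z of hinge2 in the frame of chest between 0 and 0.082 m and x of chuck_key in the frame of chest between -0.075 and 0.075 m and y of chuck_key in the frame of chest between -0.11 and 0.11 m and z of chuck_key in the frame of chest between 0 and 0.082 m and x of padlock0 in the frame of chest between -0.075 and 0.075 m and y of padlock0 in the frame of chest between -0.11 and 0.11 m and z of padlock0 in the frame of chest between 0 and 0.082 m and x of padlock1 in the frame of chest between -0.075 and 0.075 m and y of padlock1 in the frame of chest between -0.11 and 0.11 m and z of padlock1 in the frame of chest between 0 and 0.082 m and value of joint lid below 0.025 rad and linear speed of each of hinge0, hinge1, hinge2, chuck_key, padlock0, padlock1 below 0.03 m/s); the robot touches nothing.
It fails at once if the tin cup or the red jar is shifted by more than 30 mm or tipped (distance of any of tin_cup, screw_jar from where it was at the start of the episode above 0.03 m or angle between any of tin_cup, screw_jar's own z axis and vertical above 0.4 rad).
Of hinge0, hinge1, hinge2, chuck_key, padlock0, padlock1 only 4 to 6 are there at a start; the rules pass over those that are not, and their reading is None.
At some moment in a run one of hinge0, hinge1, hinge2, chuck_key, padlock0, padlock1 may be knocked a few centimetres aside while the robot is not near it.
Once in a run the grip may slacken for a moment while it holds something.
It also fails if it takes over 210 s, if anything falls off the work surface, if the arm or the gripper's body presses on something with over 40 N, if the wrist force passes 120 N, or if a joint passes its speed limit or range.

## Working session

There is one attempt and no reset: what is moved stays moved. The work goes in short steps, Python scripts to look and compute and a shell command to move; the robot and the scene stay as the last step left them, time stands still between calls to the robot, and variables do not carry over. Pictures are saved under pics/ and viewed, and the job is handed in when it is done.

```bash
ls; mkdir -p pics; python3 - <<'E'
from workcell import ctrl
import cv2
o=ctrl.get_obs(); print(o)
for n in("scene","top"):
    p=ctrl.get_image(n); cv2.imwrite(f"pics/{n}0.png",cv2.resize(p["pixels"][:,:,::-1],(800,600),interpolation=cv2.INTER_CUBIC)); print(n,p["camera_matrix"],p["rvec"],p["tvec"],p["shot"])
E
```

```text
pics
{'t': 0.0, 'qpos': array([-1.17498352e+00,  4.23848874e-01,  1.63069338e+00, -6.72636339e-07,
        1.08861115e+00, -1.90360727e-02]), 'qvel': array([ 0.00071779, -0.00097403, -0.00026838, -0.00110592,  0.00250544,
        0.00138413]), 'joint_torque': array([ 1.09243166e-05, -5.44625652e+01, -2.73665339e+01,  6.44508144e-02,
        2.28494470e-02, -1.13855617e-04]), 'ee_pos': array([ 251.67313841, -571.41776601,  190.89540244]), 'orientation': array([-2.63057334e+00,  1.71585989e+00,  2.02748869e-03]), 'ft_force': array([ 1.6686459 , -0.81152062,  0.695713  ]), 'moment': array([-0.01684866,  0.02623623,  0.01846331]), 'width': 87.38837364852824}
scene [[458.24983675   0.         279.37891129]
 [  0.         458.24983675 214.33781403]
 [  0.           0.           1.        ]] [ 0.79428471  2.59987971 -1.06302215] [ 353.71709664 -207.29153189 1278.54935814] 1
top [[419.05923619   0.         276.91828883]
 [  0.         419.05923619 209.60456   ]
 [  0.           0.           1.        ]] [ 2.12416181 -2.1057316   0.19495243] [106.80891583 538.9451797  984.41299866] 2
```

View pics/scene0.png

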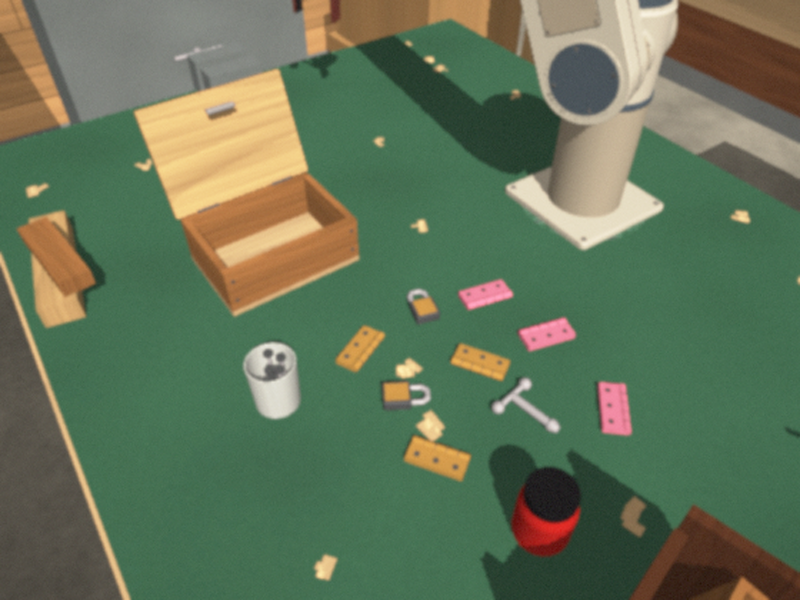

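View pics/top0.png

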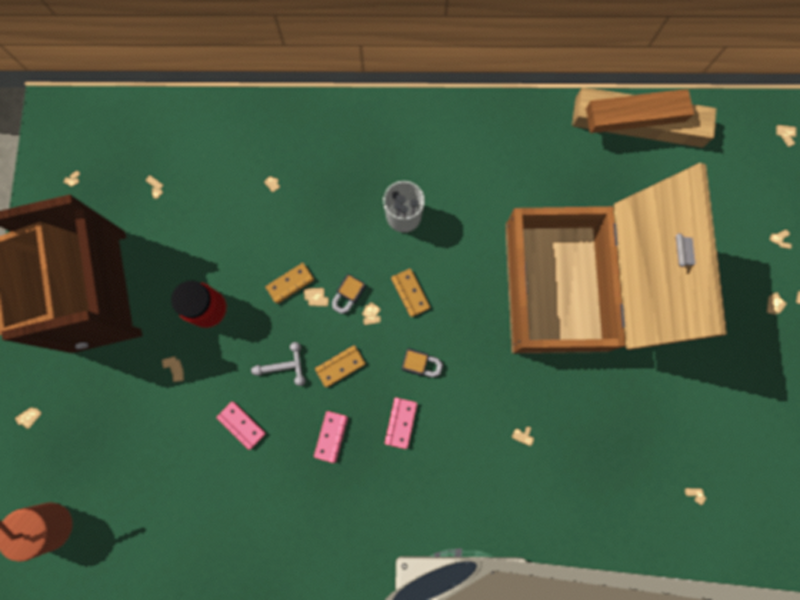

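Both views show three brass hinges, two padlocks, the chuck key and three pink look-alike hinges. In the top view (800x600) the brass hinges are at (290,283), (410,292) and (340,366). The padlocks are at (350,292) and (420,363), the key at (280,365), and the pink hinges at (240,425), (331,437) and (401,423). The chest is at right, around (567,280). The pink ones stay where they are. Next I'll measure.

```bash
cat > h.py <<'E'
import numpy as np, cv2
from workcell import ctrl
def cam(p): 
    R=cv2.Rodrigues(np.array(p["rvec"],float))[0]; return np.array(p["camera_matrix"]),R,np.array(p["tvec"],float).ravel()
def back(p,uv,z):
    K,R,t=cam(p); uv=np.atleast_2d(uv).astype(float)
    d=(np.linalg.inv(K)@np.c_[uv,np.ones(len(uv))].T).T@R; c=-R.T@t
    return c+d*((z-c[2])/d[:,2])[:,None]
def toworld(p,x):
    K,R,t=cam(p); return R.T@(np.array(x)-t)
def proj(p,X):
    K,R,t=cam(p); return cv2.projectPoints(np.atleast_2d(np.array(X,float)),p["rvec"],np.array(p["tvec"],float),K,None)[0][:,0]
def save(p,n,roi=None,marks=()):
    im=p["pixels"][:,:,::-1].copy(); s=800/560; x0=y0=0
    if roi: x0,y0,x1,y1=roi; im=im[y0:y1,x0:x1]; s=min(800/im.shape[1],600/im.shape[0])
    im=cv2.resize(im,None,fx=s,fy=s,interpolation=cv2.INTER_CUBIC)
    for m in marks: cv2.circle(im,(int((m[0]-x0+.5)*s),int((m[1]-y0+.5)*s)),3,(255,0,255),-1)
    cv2.imwrite(f"pics/{n}.png",im)
def blobs(p,z=11,amin=60):
    """orange blobs -> world centre,long-axis angle,size"""
    hsv=cv2.cvtColor(p["pixels"],cv2.COLOR_RGB2HSV); m=cv2.inRange(hsv,(12,130,110),(24,255,255))
    m=cv2.morphologyEx(m,cv2.MORPH_CLOSE,np.ones((3,3)))
    out=[]
    for c in cv2.findContours(m,cv2.RETR_EXTERNAL,cv2.CHAIN_APPROX_NONE)[0]:
        if cv2.contourArea(c)<amin: continue
        w=back(p,c[:,0],z)[:,:2].astype(np.float32)
        r=cv2.minAreaRect(w); b=cv2.boxPoints(r); e=[b[1]-b[0],b[2]-b[1]]; l=max(e,key=np.linalg.norm)
        out.append((np.round(r[0]).tolist(),round(float(np.arctan2(l[1],l[0])%np.pi),2),np.round(sorted(r[1])).tolist(),np.round(c[:,0].mean(0)).tolist()))
    return out
def st():
    o=ctrl.get_obs(); R=cv2.Rodrigues(np.array(o["orientation"]))[0]
    print("t%.2f"%o["t"],"p",np.round(o["ee_pos"],1),"z",np.round(R[:,2],2),"jawang(x) %.2f"%np.arctan2(R[1,0],R[0,0]),"w%.1f"%o["width"],"F",np.round(o["ft_force"],1),"q",np.round(o["qpos"],2))
    return o,R
def go(x,y,z,ang=None):
    """rel move in tool axes: print shift, turn about tool z (fold to +-pi/2)"""
    o,R=st(); d=R.T@(np.array([x,y,z])-o["ee_pos"])
    # tilt error
    if ang is None: ang=np.arctan2(R[1,0],R[0,0])
    a=np.arctan2(R[1,0],R[0,0]); da=(ang-a+np.pi/2)%np.pi-np.pi/2
    X=np.array([np.cos(a+da),np.sin(a+da),0]);Z=np.array([0,0,-1]);T=np.c_[X,np.cross(Z,X),Z]
    print("shift",np.round(d,1),"rotvec",np.round(cv2.Rodrigues(R.T@T)[0].ravel(),3),"q6 after? %.2f"%(o["qpos"][5]))
E
python3 - <<'E'
from h import *
p=ctrl.get_image("top"); q=ctrl.get_image("scene")
for b in blobs(p): print(b)
for n in("hinge0","padlock0","chuck_key","chest","chest_in","chest_hinge","lid_edge","lid_outer","tin_cup","screw_jar"):
    for pic,nm in((p,"top"),(q,"scene")):
        for d in ctrl.spot_point(pic,n): print(n,nm,np.round(toworld(pic,d["position"])),round(d["score"],2))
save(p,"crop1",(140,160,480,320))
E
```

```text
([436.0, 77.0], 1.33, [31.0, 35.0], [290.0, 253.0])
([426.0, 210.0], 2.12, [39.0, 81.0], [238.0, 256.0])
([568.0, 194.0], 2.59, [30.0, 35.0], [245.0, 201.0])
([560.0, 86.0], 0.46, [39.0, 81.0], [287.0, 204.0])
([577.0, 306.0], 2.17, [37.0, 81.0], [202.0, 198.0])
([582.0, 797.0], 0.25, [97.0, 186.0], [22.0, 204.0])
([591.0, -194.0], 0.02, [201.0, 265.0], [395.0, 195.0])
([922.0, -349.0], 1.68, [63.0, 220.0], [448.0, 76.0])
([1036.0, 546.0], 1.57, [63.0, 714.0], [117.0, 39.0])
([1038.0, -245.0], 1.57, [70.0, 853.0], [414.0, 39.0])
hinge0 top [577. 305.  -3.] 0.94
hinge0 top [303. 225.   1.] 0.87
hinge0 top [320. 380.   1.] 0.86
hinge0 top [426. 209.   1.] 0.79
hinge0 top [559.  90.  -1.] 0.79
hinge0 top [326. 102.  -3.] 0.55
hinge0 scene [326. 100.   4.] 0.92
hinge0 scene [319. 387.   3.] 0.9
hinge0 scene [576. 308.   2.] 0.75
hinge0 scene [305. 225.   2.] 0.75
hinge0 scene [559.  86.   0.] 0.57
hinge0 scene [425. 213.  -4.] 0.55
hinge0 scene [561. 197.   2.] 0.32
padlock0 top [564. 191.   2.] 0.67
padlock0 top [439.  77.   5.] 0.6
padlock0 scene [562. 198.   3.] 0.64
padlock0 scene [432.  80.   4.] 0.57
chuck_key top [424. 319.  -2.] 0.5
chuck_key scene [424. 318.  -6.] 0.63
chest top [ 576. -177.    2.] 0.59
chest scene [ 571. -174.    2.] 0.73
chest_in top [ 576. -181.    9.] 0.8
chest_in top [709.  97.   4.] 0.25
chest_in scene [ 572. -176.   11.] 0.88
chest_hinge scene [ 572. -260.   88.] 0.6
lid_edge top [ 575. -337.  241.] 0.68
lid_edge scene [ 581. -328.  241.] 0.85
lid_outer top [ 578. -318.  191.] 0.91
lid_outer top [ 576. -340.  237.] 0.22
lid_outer scene [ 576. -317.  189.] 0.56
lid_outer scene [559.  86.   2.] 0.46
tin_cup top [711.  97.   5.] 0.73
tin_cup scene [700. 102.  -2.] 0.91
screw_jar top [528. 456.  -3.] 0.58
screw_jar scene [529. 456.   0.] 0.6
```

View pics/crop1.png

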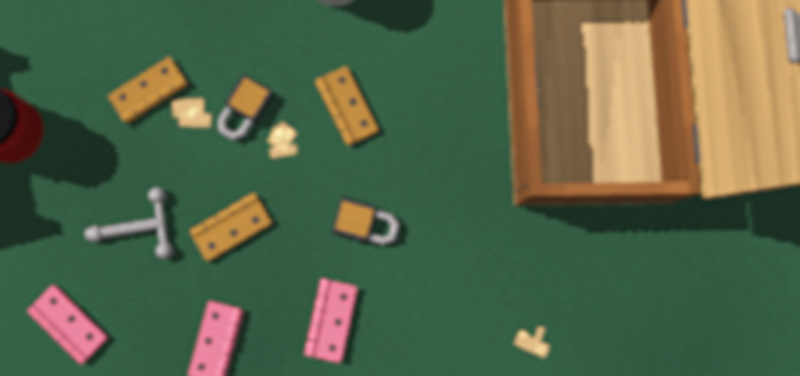

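```bash
python3 - <<'E'
from h import *
go(430,78,200,-0.27)
E
```

```text
t1.20 p [ 251.9 -572.   191.7] z [ 0. -0. -1.] jawang(x) -1.16 w87.8 F [0.6 0.2 0.2] q [-1.18  0.42  1.63  0.    1.09 -0.02]
shift [-523.1 -424.9   -8.3] rotvec [-0.    -0.    -0.886] q6 after? -0.02
```

```bash
python3 -m handwheel '[[[0,0,0],[-32,-26,-1],1],[[0,0,0],[-32,-26,-1],1],[[0,0,0],[-32,-26,-1],1],[[0,0,0],[-32,-26,0],1],[[0,0,0],[-32,-26,0],1],[[0,0,0],[-32,-26,0],1],[[0,0,0],[-32,-26,0],1],[[0,0,0],[-32,-26,0],1],[[0,0,0],[-32,-26,0],1],[[0,0,0],[-32,-26,0],1]]'; python3 -c "
from h import *
go(430,78,150,-0.27)"
```

```text
t: 2.03
ee_pos: [361.7, -174.5, 193.6]
orientation: [2.618, -1.731, 0.012]
ft_force: [1.1, -0.8, 0.2]
width: 87.8
t2.03 p [ 361.7 -174.5  193.6] z [ 0.   -0.01 -1.  ] jawang(x) -1.17 w87.8 F [ 1.1 -0.8  0.2] q [-0.48  0.08  2.1  -0.    0.96  0.7 ]
shift [-205.9 -161.7   42.2] rotvec [ 0.002 -0.008 -0.898] q6 after? 0.70
```

```bash
python3 -m handwheel '[[[0,0,0],[-32,-26,5],1],[[0,0,0],[-32,-26,5],1],[[0,0,0],[-32,-26,5],1],[[0,0,0],[-32,-26,5],1],[[0,0,0],[-32,-26,5],1],[[0,0,0],[-32,-26,5],1],[[0,0,-0.12],[0,0,5],1],[[0,0,-0.12],[0,0,5],1],[[0,0,-0.12],[0,0,5],1],[[0,0,-0.12],[0,0,5],1]]'; python3 -c "
from h import *
p=ctrl.get_image('top')
for b in blobs(p)[:6]: print(b)
go(437,78,100,-0.27)"
```

```text
t: 2.87
ee_pos: [434.0, 75.0, 146.0]
orientation: [-2.965, 1.036, -0.032]
ft_force: [-0.3, 1.6, 0.1]
width: 87.6
([426.0, 210.0], 2.12, [38.0, 81.0], [237.0, 256.0])
([569.0, 194.0], 2.61, [31.0, 35.0], [245.0, 201.0])
([584.0, 98.0], 2.02, [27.0, 39.0], [283.0, 194.0])
([577.0, 307.0], 2.17, [37.0, 80.0], [202.0, 197.0])
([581.0, 798.0], 0.25, [97.0, 185.0], [22.0, 205.0])
([591.0, -194.0], 0.02, [201.0, 265.0], [395.0, 195.0])
t2.92 p [433.4  74.7 145.2] z [ 0.02 -0.01 -1.  ] jawang(x) -0.67 w88.1 F [-0.7  0.1 -1.2] q [ 0.15  0.21  2.07 -0.01  0.84  0.82]
shift [ 0.  -4.5 45.3] rotvec [-0.002 -0.019 -0.395] q6 after? 0.82
```

```bash
python3 -m handwheel '[[[0,0,-0.1],[0,0,25],0.8],[[0,0,-0.1],[0,0,25],0.8],[[0,0,-0.1],[0,0,20],0.8],[[0,-0.02,-0.1],[0,0,10],0.8],[[0,0,0],[0,0,0],0.8],[[0,0,0],[0,0,0],0.8],[[0,0,0],[0,0,0],0.8],[[0,0,0],[0,0,0],0.8],[[0,0,0],[0,0,0],0.8],[[0,0,0],[0,0,0],0.8]]'; python3 -c "
from h import *
go(436,78,11,-0.27)"
```

```text
t: 3.75
ee_pos: [439.2, 74.5, 67.0]
orientation: [-3.11, 0.432, -0.014]
ft_force: [-0.2, 0.3, -0.7]
width: 70.1
t3.75 p [439.2  74.5  67. ] z [ 0.01  0.   -1.  ] jawang(x) -0.28 w70.1 F [-0.2  0.3 -0.7] q [ 0.14  0.37  2.11 -0.    0.66  0.42]
shift [-4.5 -2.3 56. ] rotvec [-0.003 -0.009 -0.006] q6 after? 0.42
```

```bash
python3 -m handwheel '[[[0,-0.01,0],[-4,-2,20],0.8],[[0,0,0],[0,0,20],0.8],[[0,0,0],[0,0,16],0.8],[[0,0,0],[0,0,0],0],[[0,0,0],[0,0,0],0],[[0,0,0],[0,0,0],0],[[0,0,0],[0,0,0],0],[[0,0,0],[0,0,0],0],[[0,0,0],[0,0,0],0],[[0,0,0],[0,0,-40],0]]'; python3 -c "
from h import *
go(640,-150,150,0)"
```

```text
t: 4.58
ee_pos: [436.5, 77.8, 50.9]
orientation: [-3.107, 0.44, 0.001]
ft_force: [-0.4, 0.6, -0.0]
width: 27.2
t4.58 p [436.5  77.8  50.9] z [ 0.  0. -1.] jawang(x) -0.28 w27.2 F [-0.4  0.6 -0. ] q [0.15 0.4  2.11 0.01 0.63 0.42]
shift [258.7 162.  -99.9] rotvec [-0.003  0.    -0.282] q6 after? 0.42
```

```bash
python3 -m handwheel '[[[0,0,0],[0,0,-20],0],[[0,0,0],[0,0,-20],0],[[0,0,0],[0,0,-20],0],[[0,0,0],[0,0,-20],0],[[0,0,0],[0,0,0],0],[[0,0,0],[0,0,0],0],[[0,0,0],[0,0,0],0],[[0,0,0],[0,0,0],0],[[0,0,0],[0,0,0],0],[[0,0,0],[0,0,0],0]]'; python3 -c "
from h import *
p=ctrl.get_image('top'); save(p,'a1',(140,160,480,320)); p=ctrl.get_image('scene'); save(p,'a2',(180,120,480,320))
st()"
```

```text
t: 5.42
ee_pos: [437.8, 77.7, 138.7]
orientation: [-3.105, 0.441, -0.008]
ft_force: [-0.8, 0.1, -0.1]
width: 0.6
t5.52 p [437.8  77.7 138.7] z [ 0.01  0.   -1.  ] jawang(x) -0.28 w0.5 F [0.6 0.1 0.6] q [0.15 0.24 2.06 0.   0.84 0.43]
```

View pics/a1.png

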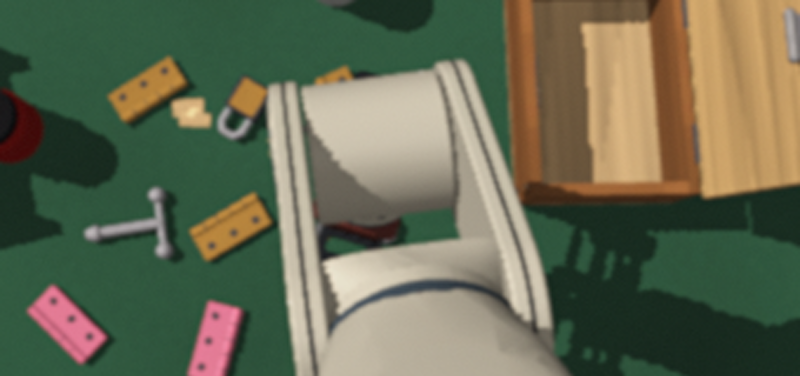

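View pics/a2.png

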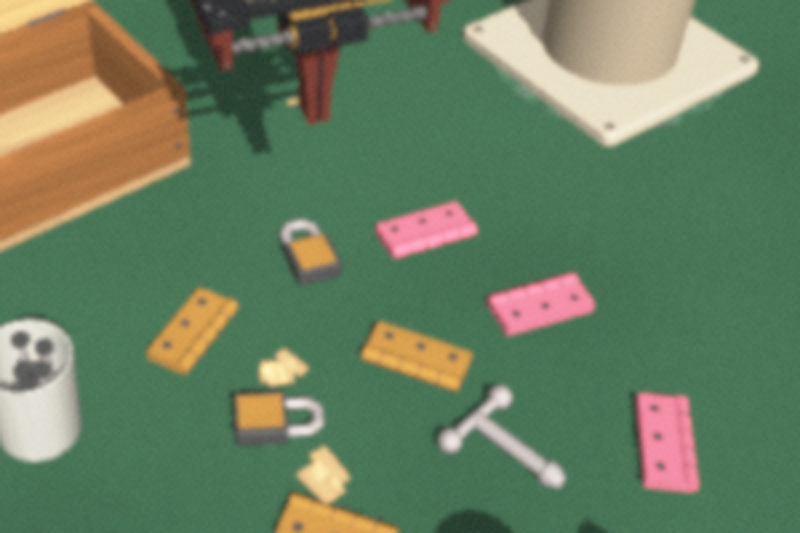

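```bash
python3 -c "
from h import *
q=ctrl.get_image('scene')
for b in blobs(q,18): print(b)
for d in ctrl.spot_point(q,'padlock1'): print(np.round(toworld(q,d['position'])),d['score'])
st()
print(proj(q,[436,78,18]))
save(q,'a3',(280,190,340,235),proj(q,[436,78,18]))
"
```

```text
([392.0, 644.0], 2.55, [24.0, 45.0], [523.0, 415.0])
([580.0, 314.0], 2.16, [41.0, 81.0], [306.0, 320.0])
([564.0, 195.0], 2.55, [28.0, 33.0], [277.0, 274.0])
([431.0, 219.0], 2.12, [41.0, 81.0], [336.0, 253.0])
([564.0, 97.0], 0.46, [40.0, 85.0], [252.0, 243.0])
([431.0, 79.0], 1.3, [28.0, 33.0], [297.0, 214.0])
([890.0, -383.0], 1.69, [60.0, 236.0], [39.0, 179.0])
([551.0, -223.0], 0.02, [276.0, 287.0], [189.0, 167.0])
([-388.0, -662.0], 0.74, [38.0, 260.0], [358.0, 21.0])
([-17.0, -961.0], 1.12, [179.0, 343.0], [235.0, 16.0])
([748.0, -1234.0], 1.38, [135.0, 833.0], [15.0, 52.0])
[432.  85.   2.] 0.86
[565. 195.  -0.] 0.78
t5.62 p [438.1  77.7 139. ] z [ 0.01  0.   -1.  ] jawang(x) -0.28 w0.3 F [ 0.1  0.2 -0.3] q [0.15 0.24 2.06 0.   0.84 0.43]
[[295.04849959 214.30614591]]
```

View pics/a3.png

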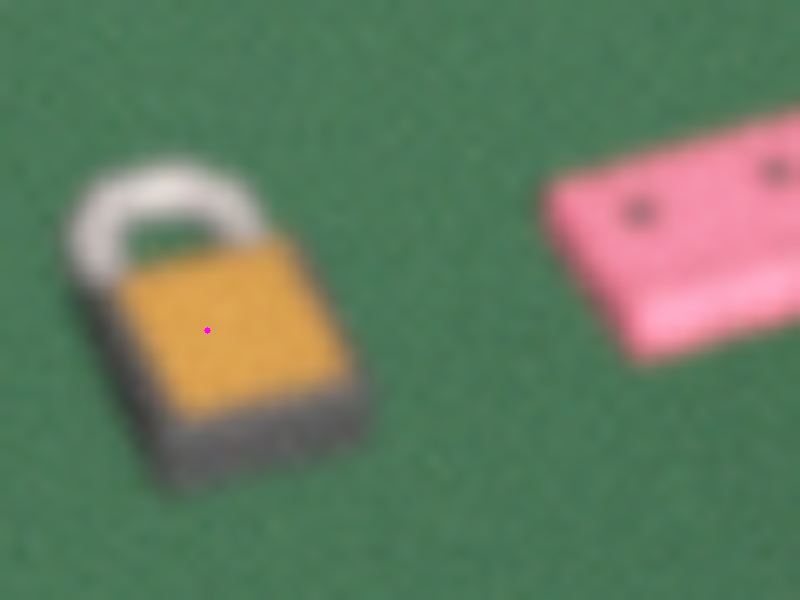

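The fingers hadn't finished closing when I lifted, and the padlock is still in place. I'll retry with a longer close and check the width before lifting.

```bash
python3 -m handwheel '[[[0,0,0],[0,0,0],0.8],[[0,0,0],[0,0,0],0.8],[[0,0,0],[0,0,0],0.8],[[0,0,0],[0,0,0],0.8],[[0,0,0],[0,0,10],0.8],[[0,0,0],[0,0,20],0.8],[[0,0,0],[0,0,25],0.8],[[0,0,0],[0,0,25],0.8],[[0,0,0],[0,0,0],0.8],[[0,0,0],[0,0,0],0.8]]'; python3 -c "
from h import *
go(435,79,11,-0.27)"
```

```text
t: 6.45
ee_pos: [440.2, 78.3, 55.0]
orientation: [-3.104, 0.441, -0.015]
ft_force: [-0.5, -0.4, 0.5]
width: 63.7
t6.45 p [440.2  78.3  55. ] z [ 0.01  0.   -1.  ] jawang(x) -0.28 w63.7 F [-0.5 -0.4  0.5] q [0.15 0.4  2.11 0.01 0.63 0.42]
shift [-5.5  1.1 43.9] rotvec [-0.007 -0.008 -0.012] q6 after? 0.42
```

```bash
python3 -m handwheel '[[[0,0,0],[-5,1,12],0.8],[[0,0,0],[0,0,20],0.8],[[0,0,0],[0,0,12],0.8],[[0,0,0],[0,0,0],0],[[0,0,0],[0,0,0],0],[[0,0,0],[0,0,0],0],[[0,0,0],[0,0,0],0],[[0,0,0],[0,0,0],0],[[0,0,0],[0,0,0],0],[[0,0,0],[0,0,0],0]]'; python3 -c "
from h import *
go(435,79,11,-0.27)"
```

```text
t: 7.28
ee_pos: [441.5, 79.9, 17.8]
orientation: [-3.1, 0.441, -0.033]
ft_force: [0.5, -0.4, 0.3]
width: 27.0
t7.28 p [441.5  79.9  17.8] z [ 0.02  0.01 -1.  ] jawang(x) -0.28 w27.0 F [ 0.5 -0.4  0.3] q [0.15 0.47 2.13 0.01 0.52 0.43]
shift [-6.1  2.7  6.7] rotvec [-0.012 -0.019 -0.012] q6 after? 0.43
```

```bash
python3 -c "
from h import *
q=ctrl.get_image('scene')
o,R=st()
save(q,'a4',(240,150,380,255),proj(q,[o['ee_pos'],o['ee_pos']+R[:,2]*8]))
"
```

```text
t7.33 p [441.5  79.9  17.8] z [ 0.02  0.01 -1.  ] jawang(x) -0.28 w23.0 F [ 0.8 -0.2  0.6] q [0.15 0.47 2.13 0.01 0.52 0.43]
```

View pics/a4.png

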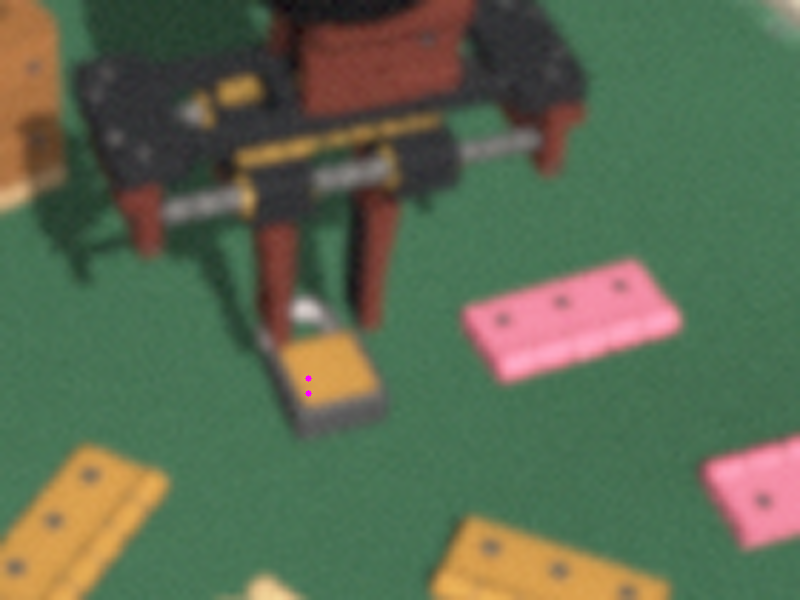

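```bash
python3 -c "
from h import *
q=ctrl.get_image('scene')
print(proj(q,[[437.8+1.3,77.7,130.7],[441.5,79.9,9.8]]))
print('observed (300,165), (297,208)')
for z in (0,10,20,30,40,50): print(z,back(q,[[297,208]],z))
for z in (110,120,130,140,150,160): print(z,back(q,[[300,165]],z))
"
```

```text
[[295.11974692 177.409607  ]
 [293.48308169 218.25392391]]
observed (300,165), (297,208)
0 [[409.36324562  49.27673828   0.        ]]
10 [[415.47186671  57.33992484  10.        ]]
20 [[421.5804878   65.40311139  20.        ]]
30 [[427.68910889  73.46629794  30.        ]]
40 [[433.79772998  81.52948449  40.        ]]
50 [[439.90635107  89.59267105  50.        ]]
110 [[391.15785887  30.0168902  110.        ]]
120 [[398.56744312  39.72463166 120.        ]]
130 [[405.97702737  49.43237311 130.        ]]
140 [[413.38661163  59.14011457 140.        ]]
150 [[420.79619588  68.84785602 150.        ]]
160 [[428.20578013  78.55559748 160.        ]]
```

The fingertips look about 28 mm higher than the reported pose implies, in this picture and in the earlier one. I'll check with a gentle touch of the closed fingers on bare bench at about (490,10).

```bash
python3 -m handwheel '[[[0,0,0],[0,0,-40],0],[[0,0,0],[32,27,0],0],[[0,0,0],[32,26,0],0],[[0,0,0],[0,0,0],0],[[0,0,0],[0,0,20],0],[[0,0,0],[0,0,15],0],[[0,0,0],[0,0,0],0],[[0,0,0],[0,0,0],0],[[0,0,0],[0,0,0],0],[[0,0,0],[0,0,0],0]]'; python3 -c "
from h import *
q=ctrl.get_image('scene');p=ctrl.get_image('top')
o,R=st()
save(q,'a5',(200,130,340,235),proj(q,[o['ee_pos'],o['ee_pos']+R[:,2]*8]))
save(p,'a6',None,proj(p,[o['ee_pos'],o['ee_pos']+R[:,2]*8]))
"
```

```text
t: 8.22
ee_pos: [491.3, 8.5, 26.1]
orientation: [-3.102, 0.437, -0.037]
ft_force: [0.3, -0.5, 0.2]
width: 0.5
t8.32 p [491.5   8.5  26.3] z [ 0.03  0.   -1.  ] jawang(x) -0.28 w0.5 F [-0.5 -0.3  0.2] q [-0.01  0.49  2.03  0.01  0.59  0.26]
```

View pics/a5.png

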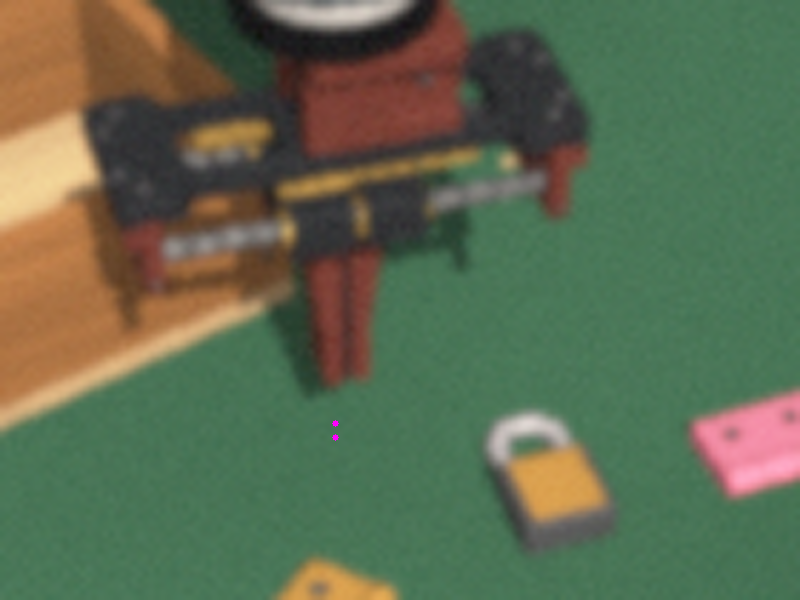

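View pics/a6.png

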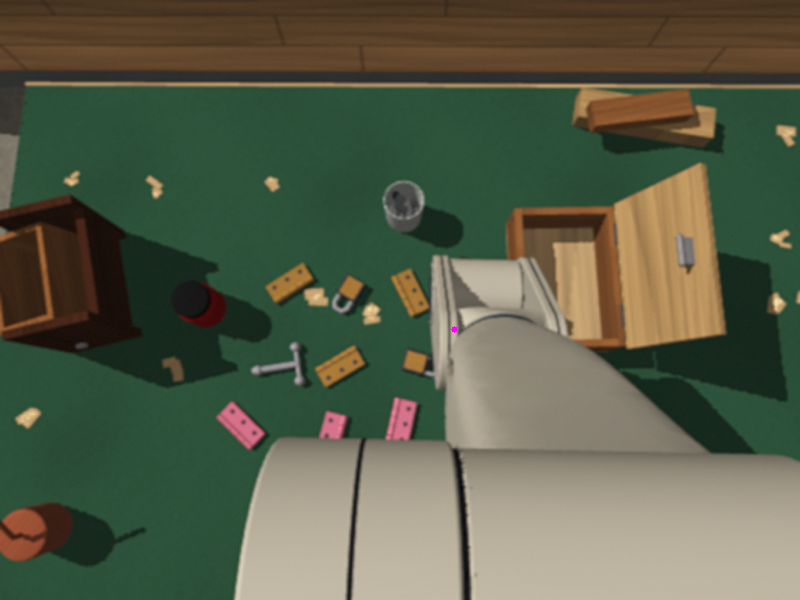

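```bash
python3 -m handwheel '[[[0,0,0],[0,0,4],0],[[0,0,0],[0,0,4],0],[[0,0,0],[0,0,4],0],[[0,0,0],[0,0,0],0],[[0,0,0],[0,0,0],0],[[0,0,0],[0,0,0],0],[[0,0,0],[0,0,0],0],[[0,0,0],[0,0,0],0],[[0,0,0],[0,0,0],0],[[0,0,0],[0,0,0],0]]'; python3 -c "
from h import *
q=ctrl.get_image('scene')
o,R=st()
save(q,'a7',(200,130,340,235),proj(q,[o['ee_pos'],o['ee_pos']+R[:,2]*8]))
"
```

```text
t: 9.15
ee_pos: [492.4, 9.1, 14.1]
orientation: [-3.102, 0.435, -0.041]
ft_force: [0.4, 0.1, -0.2]
width: 0.8
t9.20 p [492.5   9.1  14.1] z [ 0.03  0.   -1.  ] jawang(x) -0.28 w0.1 F [0.1 0.2 0.5] q [-0.01  0.52  2.04  0.01  0.56  0.26]
```

View pics/a7.png

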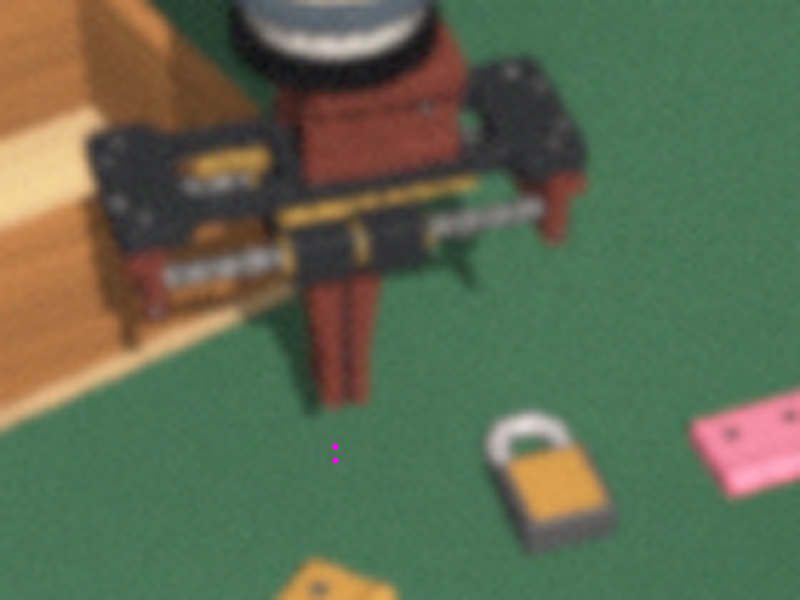

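```bash
python3 -m handwheel '[[[0,0,0],[0,0,3],0],[[0,0,0],[0,0,3],0],[[0,0,0],[0,0,3],0],[[0,0,0],[0,0,0],0],[[0,0,0],[0,0,0],0],[[0,0,0],[0,0,0],0],[[0,0,0],[0,0,0],0],[[0,0,0],[0,0,0],0],[[0,0,0],[0,0,0],0],[[0,0,0],[0,0,0],0]]'; python3 -c "
from h import *
q=ctrl.get_image('scene')
o,R=st()
save(q,'a8',(230,160,300,212),proj(q,[o['ee_pos'],o['ee_pos']+R[:,2]*8]))
"
```

```text
t: 10.03
ee_pos: [492.7, 9.1, 4.1]
orientation: [-3.102, 0.435, -0.041]
ft_force: [0.2, 0.1, 0.3]
width: 0.5
t10.08 p [492.7   9.1   4.1] z [ 0.03  0.   -1.  ] jawang(x) -0.28 w0.6 F [ 0.  -0.6 -0.8] q [-0.01  0.54  2.04  0.01  0.54  0.26]
```

View pics/a8.png

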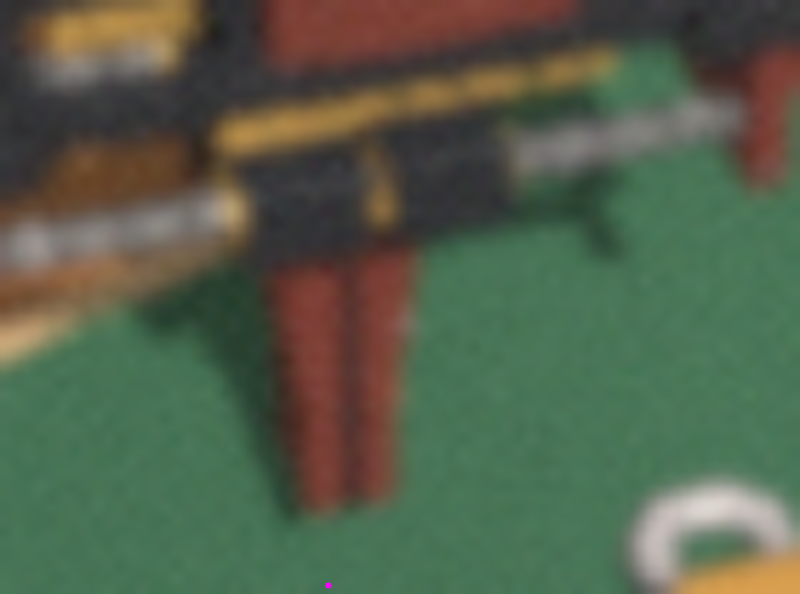

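```bash
python3 -c "
from h import *
q=ctrl.get_image('scene')
for z in(0,3,6,10): print(z,back(q,[[260.6,204.8]],z), 'rep 493,9,-4')
for z in(6,10,14): print(z,back(q,[[260.6,201.3]],z),'rep 493 9 6')
"; python3 -m handwheel '[[[0,0,0],[0,0,2],0],[[0,0,0],[0,0,2],0],[[0,0,0],[0,0,2],0],[[0,0,0],[0,0,0],0],[[0,0,0],[0,0,0],0],[[0,0,0],[0,0,0],0],[[0,0,0],[0,0,0],0],[[0,0,0],[0,0,0],0],[[0,0,0],[0,0,0],0],[[0,0,0],[0,0,0],0]]'
```

```text
0 [[475.31162528  -8.23506831   0.        ]] rep 493,9,-4
3 [[476.88607587  -5.59099912   3.        ]] rep 493,9,-4
6 [[478.46052647  -2.94692993   6.        ]] rep 493,9,-4
10 [[480.55979393   0.57849565  10.        ]] rep 493,9,-4
6 [[472.04351153 -13.0767897    6.        ]] rep 493 9 6
10 [[474.17653328  -9.4980798   10.        ]] rep 493 9 6
14 [[476.30955503  -5.9193699   14.        ]] rep 493 9 6
t: 10.97
ee_pos: [492.9, 9.2, -2.6]
orientation: [-3.102, 0.435, -0.041]
ft_force: [-0.1, 0.1, 0.0]
width: 0.3
```

```bash
python3 -m handwheel '[[[0,0,0],[0,0,2],0],[[0,0,0],[0,0,2],0],[[0,0,0],[0,0,2],0],[[0,0,0],[0,0,2],0],[[0,0,0],[0,0,2],0],[[0,0,0],[0,0,0],0],[[0,0,0],[0,0,0],0],[[0,0,0],[0,0,0],0],[[0,0,0],[0,0,0],0],[[0,0,0],[0,0,0],0]]'; python3 -c "
from h import *
q=ctrl.get_image('scene')
o,R=st()
save(q,'a9',(230,160,300,212),proj(q,[o['ee_pos'],o['ee_pos']+R[:,2]*8]))
"
```

```text
t: 11.8
ee_pos: [493.0, 9.2, -13.9]
orientation: [-3.102, 0.435, -0.04]
ft_force: [0.3, 1.0, 0.0]
width: 0.5
t11.85 p [493.1   9.2 -13.9] z [ 0.03  0.   -1.  ] jawang(x) -0.28 w0.4 F [-0.   0.7  0.8] q [-0.01  0.58  2.04  0.01  0.5   0.26]
```

View pics/a9.png

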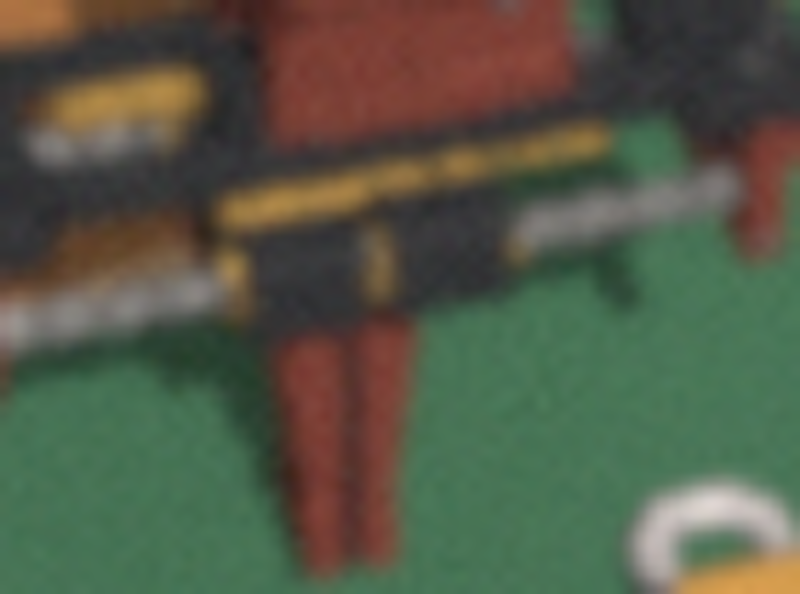

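```bash
python3 -m handwheel '[[[0,0,0],[0,0,1],0],[[0,0,0],[0,0,1],0],[[0,0,0],[0,0,1],0],[[0,0,0],[0,0,1],0],[[0,0,0],[0,0,1],0],[[0,0,0],[0,0,0],0],[[0,0,0],[0,0,0],0],[[0,0,0],[0,0,0],0],[[0,0,0],[0,0,0],0],[[0,0,0],[0,0,0],0]]'; python3 -m handwheel '[[[0,0,0],[0,0,1],0],[[0,0,0],[0,0,1],0],[[0,0,0],[0,0,1],0],[[0,0,0],[0,0,1],0],[[0,0,0],[0,0,0],0],[[0,0,0],[0,0,0],0],[[0,0,0],[0,0,0],0],[[0,0,0],[0,0,0],0],[[0,0,0],[0,0,0],0],[[0,0,0],[0,0,0],0]]'
```

```text
t: 12.68
ee_pos: [493.4, 9.2, -19.3]
orientation: [-3.102, 0.435, -0.041]
ft_force: [0.6, 0.3, -0.1]
width: 0.7
t: 13.52
ee_pos: [493.5, 9.3, -23.7]
orientation: [-3.102, 0.435, -0.041]
ft_force: [-0.2, -0.7, 0.0]
width: 0.3
```

```bash
python3 -m handwheel '[[[0,0,0],[0,0,1],0],[[0,0,0],[0,0,1],0],[[0,0,0],[0,0,1],0],[[0,0,0],[0,0,0],0],[[0,0,0],[0,0,0],0],[[0,0,0],[0,0,0],0],[[0,0,0],[0,0,0],0],[[0,0,0],[0,0,0],0],[[0,0,0],[0,0,0],0],[[0,0,0],[0,0,0],0]]'; python3 -c "
from h import *
q=ctrl.get_image('scene')
o,R=st()
save(q,'a10',(230,160,300,212))
"
```

```text
t: 14.35
ee_pos: [493.7, 9.3, -27.0]
orientation: [-3.102, 0.435, -0.041]
ft_force: [0.3, -0.1, -0.2]
width: 0.5
t14.40 p [493.7   9.3 -27. ] z [ 0.03  0.   -1.  ] jawang(x) -0.28 w0.7 F [ 0.8 -0.6 -0.4] q [-0.01  0.6   2.04  0.01  0.47  0.26]
```

View pics/a10.png

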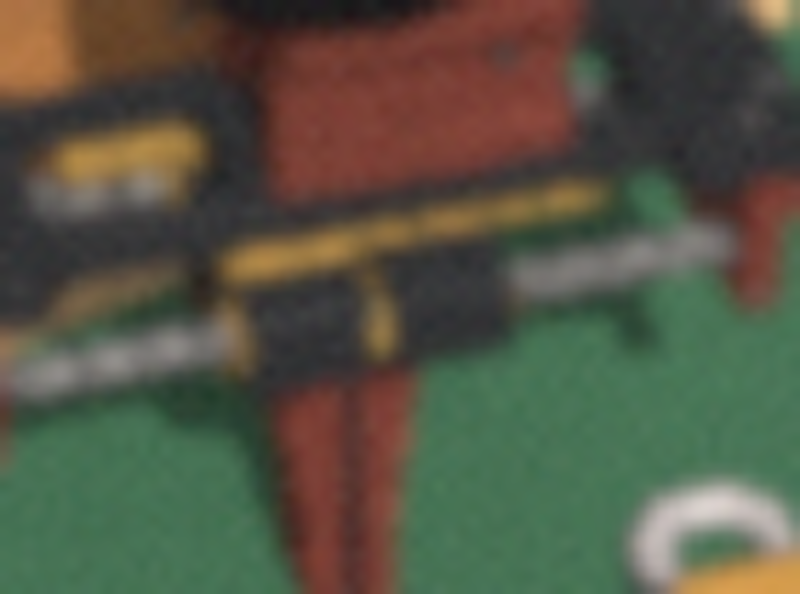

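```bash
python3 -c "
from h import *
q=ctrl.get_image('scene')
save(q,'a11',(230,185,300,237),proj(q,[[493.7,9.3,0]]))
for z in (0,5,10,15):print(back(q,[[260.2,213]],z), proj(q,[493.7,9.3,z]))
"
```

```text
[[490.86340504  14.558134     0.        ]] [[257.98787794 212.16114072]]
[[493.3860345   18.81622039   5.        ]] [[257.91892038 210.66137453]]
[[495.90866397  23.07430678  10.        ]] [[257.84950408 209.15163108]]
[[498.43129344  27.33239317  15.        ]] [[257.77962444 207.63181048]]
```

View pics/a11.png

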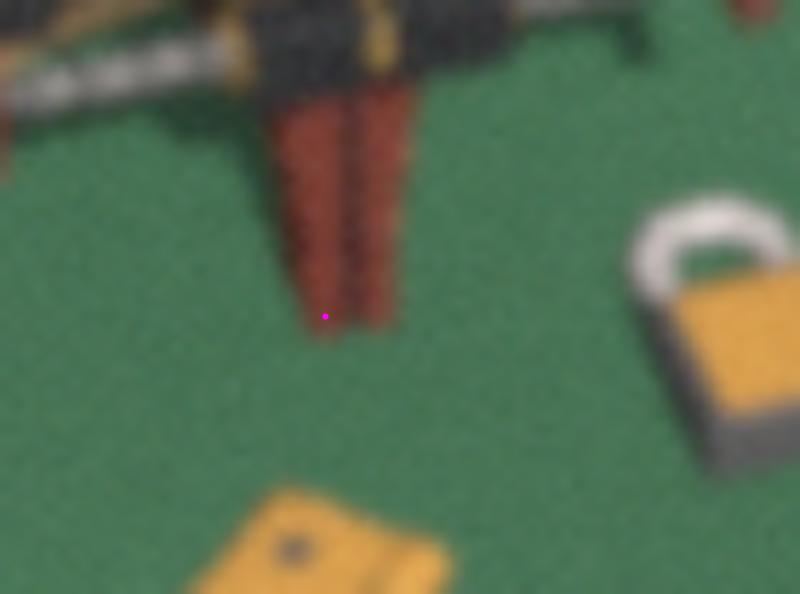

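```bash
python3 -m handwheel '[[[0,0,0],[0,0,1],0],[[0,0,0],[0,0,1],0],[[0,0,0],[0,0,1],0],[[0,0,0],[0,0,0],0],[[0,0,0],[0,0,0],0],[[0,0,0],[0,0,0],0],[[0,0,0],[0,0,0],0],[[0,0,0],[0,0,0],0],[[0,0,0],[0,0,0],0],[[0,0,0],[0,0,0],0]]';  python3 -m handwheel '[[[0,0,0],[0,0,1],0],[[0,0,0],[0,0,1],0],[[0,0,0],[0,0,1],0],[[0,0,0],[0,0,0],0],[[0,0,0],[0,0,0],0],[[0,0,0],[0,0,0],0],[[0,0,0],[0,0,0],0],[[0,0,0],[0,0,0],0],[[0,0,0],[0,0,0],0],[[0,0,0],[0,0,0],0]]'
```

```text
t: 15.28
ee_pos: [493.8, 9.3, -30.3]
orientation: [-3.102, 0.435, -0.041]
ft_force: [-0.4, -0.8, 0.2]
width: 0.5
t: 16.12
ee_pos: [494.0, 9.3, -30.3]
orientation: [-3.102, 0.435, -0.042]
ft_force: [-0.4, -0.2, 1.0]
width: 0.2
```

```bash
python3 -m handwheel '[[[0,0,0],[0,0,2],0],[[0,0,0],[0,0,2],0],[[0,0,0],[0,0,2],0],[[0,0,0],[0,0,2],0],[[0,0,0],[0,0,2],0],[[0,0,0],[0,0,2],0],[[0,0,0],[0,0,2],0],[[0,0,0],[0,0,2],0],[[0,0,0],[0,0,2],0],[[0,0,0],[0,0,2],0]]'; python3 -c "
from h import *
q=ctrl.get_image('scene')
st()
save(q,'a12',(230,185,300,237))"
```

```text
t: 16.95
ee_pos: [494.2, 9.3, -30.8]
orientation: [-3.102, 0.433, -0.045]
ft_force: [-8.6, 0.3, 33.6]
width: 0.6
t17.00 p [494.2   9.3 -30.8] z [ 0.03  0.   -1.  ] jawang(x) -0.28 w0.1 F [-8.1 -0.2 33.2] q [-0.01  0.61  2.04  0.01  0.46  0.26]
```

View pics/a12.png

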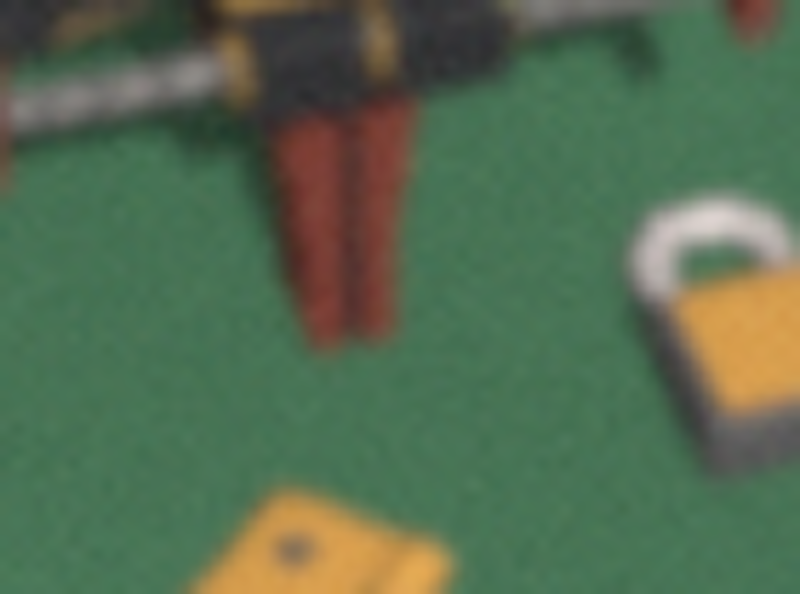

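Contact came at a reported TCP z of -30.3, so the true fingertip height is the reported z plus 30. The xy reading matches. I'll apply that offset from here on.

```bash
python3 -m handwheel '[[[0,0,0],[0,0,-20],0.8],[[0,0,0],[0,0,-20],0.8],[[0,0,0],[0,0,-10],0.8],[[0,0,0],[0,0,0],0.8],[[0,0,0],[0,0,0],0.8],[[0,0,0],[0,0,0],0.8],[[0,0,0],[0,0,0],0.8],[[0,0,0],[0,0,0],0.8],[[0,0,0],[0,0,0],0.8],[[0,0,0],[0,0,0],0.8]]';python3 -c "
from h import *
go(435,79,20,-0.27)"
```

```text
t: 17.83
ee_pos: [490.7, 9.1, 18.1]
orientation: [-3.103, 0.433, -0.038]
ft_force: [0.4, -0.0, 0.2]
width: 63.6
t17.83 p [490.7   9.1  18.1] z [ 0.03  0.   -1.  ] jawang(x) -0.28 w63.6 F [ 0.4 -0.   0.2] q [-0.01  0.51  2.04  0.01  0.57  0.26]
shift [-72.7 -52.   -3. ] rotvec [-0.012 -0.023 -0.008] q6 after? 0.26
```

```bash
python3 -m handwheel '[[[-0.01,-0.02,0],[-36,-26,0],0.8],[[0,0,0],[-36,-26,0],0.8],[[0,0,0],[0,0,0],0.8],[[0,0,0],[0,0,0],0.8],[[0,0,0],[0,0,0],0.8],[[0,0,0],[0,0,0],0.8],[[0,0,0],[0,0,0],0.8],[[0,0,0],[0,0,0],0.8],[[0,0,0],[0,0,0],0.8],[[0,0,0],[0,0,0],0.8]]';python3 -c "
from h import *
go(435,79,-28,-0.27)"
```

```text
t: 18.67
ee_pos: [439.3, 75.7, 15.9]
orientation: [-3.109, 0.444, -0.006]
ft_force: [0.8, 0.1, -0.0]
width: 70.5
t18.67 p [439.3  75.7  15.9] z [ 0.  0. -1.] jawang(x) -0.28 w70.5 F [ 0.8  0.1 -0. ] q [ 0.14  0.48  2.12 -0.    0.54  0.43]
shift [-5.2 -1.9 43.9] rotvec [-0.001 -0.004 -0.014] q6 after? 0.43
```

```bash
python3 -m handwheel '[[[0,0,0],[-5,-2,6],0.8],[[0,0,0],[0,0,18],0.8],[[0,0,0],[0,0,18],0.8],[[0,0,0],[0,0,2],0],[[0,0,0],[0,0,0],0],[[0,0,0],[0,0,0],0],[[0,0,0],[0,0,0],0],[[0,0,0],[0,0,0],0],[[0,0,0],[0,0,0],0],[[0,0,0],[0,0,0],0]]';python3 -c "
from h import *
go(630,-178,90,0)"
```

```text
t: 19.5
ee_pos: [436.0, 78.9, -28.2]
orientation: [-3.108, 0.448, -0.011]
ft_force: [1.1, 1.1, -2.5]
width: 39.7
t19.50 p [436.   78.9 -28.2] z [ 0.01  0.   -1.  ] jawang(x) -0.29 w39.7 F [ 1.1  1.1 -2.5] q [ 0.15  0.58  2.13 -0.    0.43  0.44]
shift [ 259.5  191.3 -117. ] rotvec [-0.002 -0.007 -0.287] q6 after? 0.44
```

```bash
python3 -m handwheel '[[[0,0,0],[0,0,-20],0],[[0,0,0],[0,0,-38],0],[[0,0,0],[0,0,-38],0],[[0,0,0],[0,0,-24],0],[[0,0,0],[27,16,0],0],[[0,0,0],[27,16,0],0],[[0,0,0],[27,16,0],0],[[0,0,0],[27,16,0],0],[[0,0,0],[27,16,0],0],[[0,0,0],[27,16,0],0]]';python3 -c "
from h import *
go(640,-140,90,0)"
```

```text
t: 20.33
ee_pos: [562.9, -60.9, 101.7]
orientation: [-3.11, 0.437, -0.011]
ft_force: [0.6, 0.8, -2.0]
width: 39.8
t20.33 p [562.9 -60.9 101.7] z [ 0.01  0.   -1.  ] jawang(x) -0.28 w39.8 F [ 0.6  0.8 -2. ] q [-0.13  0.46  1.83  0.    0.85  0.15]
shift [95.8 54.8 12.2] rotvec [-0.001 -0.007 -0.279] q6 after? 0.15
```

```bash
python3 -m handwheel '[[[0,0,0],[24,14,0],0],[[0,0,0],[24,14,0],0],[[0,0,0],[24,14,0],0],[[0,0,0],[24,13,0],0],[[0,0,-0.09],[0,0,0],0],[[0,0,-0.09],[0,0,0],0],[[0,0,-0.09],[0,0,0],0],[[0,0,0],[0,0,0],0],[[0,0,0],[0,0,0],0],[[0,0,0],[0,0,0],0]]';python3 -c "
from h import *
go(640,-140,0,0)"
```

```text
t: 21.17
ee_pos: [645.5, -151.7, 102.4]
orientation: [3.141, -0.014, 0.014]
ft_force: [0.3, 0.1, -1.2]
width: 39.6
t21.17 p [ 645.5 -151.7  102.4] z [ 0.01 -0.   -1.  ] jawang(x) -0.01 w39.6 F [ 0.3  0.1 -1.2] q [-0.25  0.58  1.6   0.    0.95 -0.24]
shift [ -6.5 -11.7 102.4] rotvec [ 0.001 -0.009 -0.009] q6 after? -0.24
```

```bash
python3 -m handwheel '[[[0,0,0],[-18,-10,10],0],[[0,0,0],[0,0,30],0],[[0,0,0],[0,0,35],0],[[0,0,0],[0,0,20],0],[[0,0,0],[0,0,6],0],[[0,0,0],[0,0,0],0.62],[[0,0,0],[0,0,0],0.62],[[0,0,0],[0,0,0],0.62],[[0,0,0],[0,0,0],0.62],[[0,0,0],[0,0,-5],0.62]]';python3 -c "
from h import *
p=ctrl.get_image('scene');save(p,'b1')
for b in blobs(p)[:7]: print(b)
go(560,86,90,0)"
```

```text
t: 22.0
ee_pos: [632.5, -140.8, 10.4]
orientation: [3.138, -0.035, 0.031]
ft_force: [-0.5, 0.1, -0.5]
width: 54.7
([387.0, 644.0], 2.55, [24.0, 45.0], [523.0, 415.0])
([577.0, 311.0], 2.17, [41.0, 82.0], [306.0, 320.0])
([574.0, 235.0], 2.29, [30.0, 35.0], [284.0, 291.0])
([427.0, 215.0], 2.12, [42.0, 82.0], [336.0, 253.0])
([561.0, 91.0], 0.46, [40.0, 86.0], [252.0, 244.0])
([890.0, -392.0], 1.67, [61.0, 241.0], [39.0, 179.0])
([597.0, -294.0], 0.01, [19.0, 90.0], [162.0, 157.0])
t22.05 p [ 633.7 -141.1   12.1] z [ 0.02 -0.   -1.  ] jawang(x) -0.02 w54.8 F [0.9 0.2 0.5] q [-0.24  0.68  1.68  0.    0.76 -0.22]
shift [ -77.  -225.1  -80.4] rotvec [ 0.004 -0.022 -0.023] q6 after? -0.22
```

View pics/b1.png

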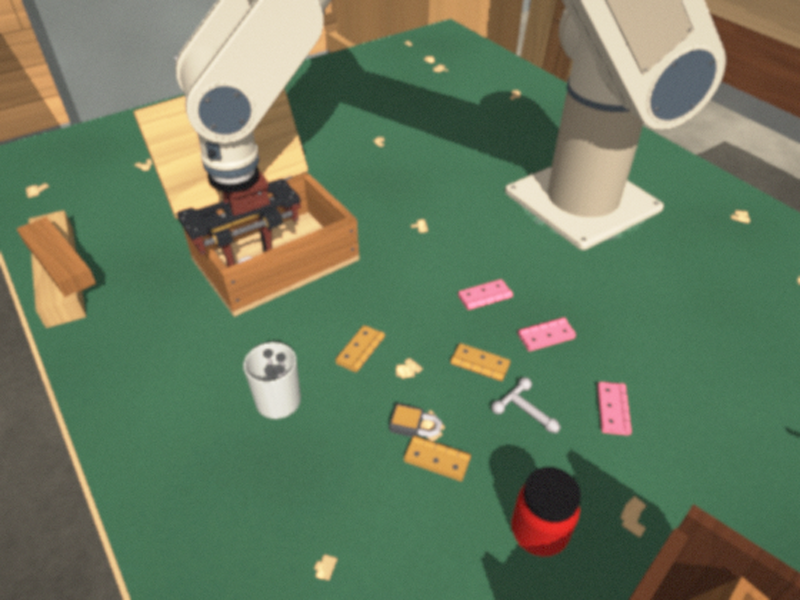

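Padlock1 is in the chest. The disturbance has happened: padlock0 was knocked to about (572,233), pixel (410,420). Next is the brass hinge near (560,88).

```bash
python3 -m handwheel '[[[0,-0.02,0],[0,0,-30],0.62],[[0,0,0],[0,0,-35],0.62],[[0,0,0],[0,0,-25],0.8],[[0,0,0],[-9,-30,-8],0.8],[[0,0,0],[-11,-30,0],0.8],[[0,0,0],[-11,-30,0],0.8],[[0,0,0],[-11,-30,0],0.8],[[0,0,0],[-11,-30,0],0.8],[[0,0,0],[-11,-30,0],0.8],[[0,0,0],[-9,-28,0],0.8]]';python3 -m handwheel '[[[0,0,0.12],[0,0,0],0.8],[[0,0,0.12],[0,0,0],0.8],[[0,0,0.12],[0,0,0],0.8],[[0,0,0.12],[0,0,0],0.8],[[0,0,0.12],[0,0,0],0.8],[[0,0,0.12],[0,0,0],0.8],[[0,0,0.12],[0,0,0],0.8],[[0,0,0.12],[0,0,0],0.8],[[0,0,0.10],[0,0,0],0.8],[[0,0,0],[0,0,0],0.8]]';python3 -c "
from h import *
p=ctrl.get_image('scene')
for b in blobs(p)[:7]: print(b)
go(560,88,0,-1.11)"
```

```text
t: 22.88
ee_pos: [572.4, 69.9, 127.9]
orientation: [3.135, -0.054, 0.044]
ft_force: [-0.1, 0.9, 0.3]
width: 70.2
t: 23.72
ee_pos: [575.4, 78.4, 141.6]
orientation: [-2.629, 1.675, -0.065]
ft_force: [0.1, 1.1, -0.5]
width: 70.2
([387.0, 644.0], 2.55, [24.0, 45.0], [523.0, 415.0])
([577.0, 311.0], 2.17, [41.0, 82.0], [306.0, 320.0])
([574.0, 235.0], 2.28, [30.0, 34.0], [284.0, 291.0])
([427.0, 215.0], 2.12, [42.0, 82.0], [336.0, 253.0])
([561.0, 91.0], 0.46, [40.0, 86.0], [252.0, 243.0])
([890.0, -393.0], 1.7, [62.0, 238.0], [39.0, 179.0])
([583.0, -231.0], 1.59, [219.0, 279.0], [182.0, 173.0])
t23.77 p [575.6  78.5 141.7] z [ 0.05 -0.   -1.  ] jawang(x) -1.13 w70.1 F [ 0.6 -0.2 -0.2] q [ 0.12  0.4   1.8  -0.01  0.89  1.26]
shift [-18.5  16.  140.8] rotvec [-0.042 -0.023 -0.02 ] q6 after? 1.26
```

```bash
python3 -m handwheel '[[[-0.042,-0.023,-0.02],[-9,8,10],0.8],[[0,0,0],[-7,7,30],0.8],[[0,0,0],[0,0,38],0.8],[[0,0,0],[0,0,30],0.8],[[0,0,0],[0,0,15],0.8],[[0,0,0],[0,0,0],0.8],[[0,0,0],[0,0,0],0.8],[[0,0,0],[0,0,0],0.8],[[0,0,0],[0,0,0],0.8],[[0,0,0],[0,0,0],0.8]]';python3 -c "
from h import *
go(560,87,-28,-1.11)"
```

```text
t: 24.6
ee_pos: [563.6, 87.5, 24.2]
orientation: [-2.685, 1.61, -0.021]
ft_force: [-0.6, 0.3, -0.4]
width: 70.6
t24.60 p [563.6  87.5  24.2] z [ 0.02  0.   -1.  ] jawang(x) -1.08 w70.6 F [-0.6  0.3 -0.4] q [0.13 0.58 1.86 0.   0.69 1.21]
shift [-1.5  4.3 52.1] rotvec [-0.017 -0.006  0.03 ] q6 after? 1.21
```

```bash
python3 -m handwheel '[[[-0.017,-0.006,0.03],[-1,4,10],0.8],[[0,0,0],[0,0,20],0.8],[[0,0,0],[0,0,18],0.8],[[0,0,0],[0,0,3],0],[[0,0,0],[0,0,0],0],[[0,0,0],[0,0,0],0],[[0,0,0],[0,0,0],0],[[0,0,0],[0,0,0],0],[[0,0,0],[0,0,0],0],[[0,0,0],[0,0,0],0]]';python3 -c "
from h import *
go(590,-178,95,0)"
```

```text
t: 25.43
ee_pos: [569.4, 87.7, -16.1]
orientation: [-2.66, 1.648, -0.023]
ft_force: [0.1, -0.1, -0.6]
width: 27.0
t25.43 p [569.4  87.7 -16.1] z [ 0.02  0.   -1.  ] jawang(x) -1.11 w27.0 F [ 0.1 -0.1 -0.6] q [0.13 0.65 1.85 0.   0.62 1.24]
shift [ 247.8   97.8 -111.5] rotvec [-0.013 -0.016 -1.109] q6 after? 1.24
```

```bash
python3 -m handwheel '[[[0,0,0],[0,0,-12],0.8],[[-0.013,-0.016,0],[0,0,0],0.8],[[0,0,0],[0,0,0],0.8],[[0,0,0],[0,0,0],0.8],[[0,0,0],[0,0,0],0.8],[[0,0,0],[0,0,0],0.8],[[0,0,0],[0,0,0],0.8],[[0,0,0],[0,0,0],0.8],[[0,0,0],[0,0,0],0.8],[[0,0,0],[0,0,0],0.8]]';python3 -c "
from h import *
p=ctrl.get_image('scene'); save(p,'b2',(210,190,300,258))
go(560,87,-28,-1.11)"
```

```text
t: 26.27
ee_pos: [569.4, 87.9, 0.2]
orientation: [-2.662, 1.648, 0.005]
ft_force: [1.1, 0.6, 0.4]
width: 70.3
t26.32 p [5.694e+02 8.790e+01 1.000e-01] z [ 0.    0.01 -1.  ] jawang(x) -1.11 w70.2 F [-0.5 -1.3 -0.3] q [0.13 0.63 1.84 0.02 0.67 1.22]
shift [-3.1  9.  28.1] rotvec [-0.008  0.009  0.001] q6 after? 1.22
```

View pics/b2.png

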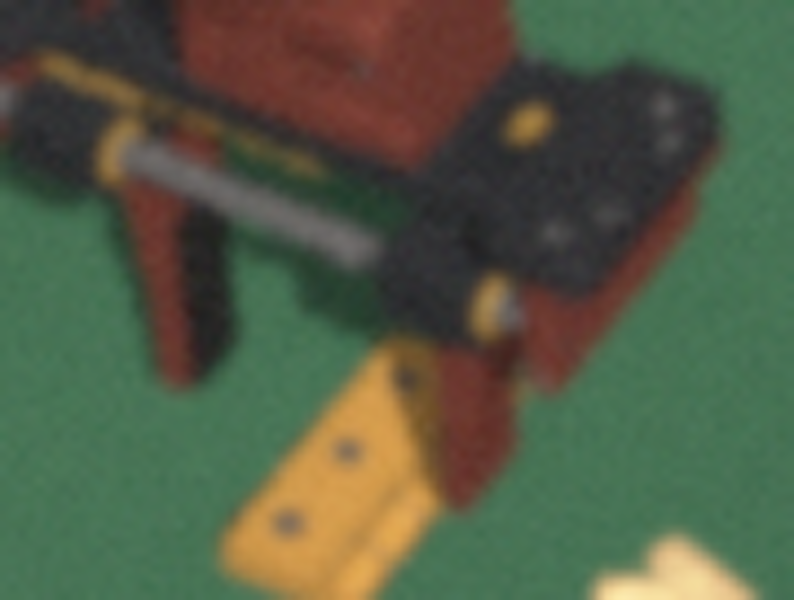

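```bash
python3 -m handwheel '[[[0,0,0],[-3,9,8],0.8],[[0,0,0],[0,0,12],0.8],[[0,0,0],[0,0,8],0.8],[[0,0,0],[0,0,0],0.8],[[0,0,0],[0,0,0],0.8],[[0,0,0],[0,0,0],0.8],[[0,0,0],[0,0,0],0.8],[[0,0,0],[0,0,0],0.8],[[0,0,0],[0,0,0],0.8],[[0,0,0],[0,0,0],0.8]]';python3 -c "
from h import *
go(560,87,-28,-1.11)"
```

```text
t: 27.15
ee_pos: [562.0, 87.2, -29.6]
orientation: [-2.661, 1.648, 0.003]
ft_force: [-0.3, -0.1, -0.2]
width: 70.2
t27.15 p [562.   87.2 -29.6] z [ 0.    0.01 -1.  ] jawang(x) -1.11 w70.2 F [-0.3 -0.1 -0.2] q [0.13 0.67 1.86 0.02 0.61 1.22]
shift [-0.7  1.8 -1.6] rotvec [-0.009  0.008  0.001] q6 after? 1.22
```

```bash
python3 -m handwheel '[[[0,0,0],[0,1,-1],0],[[0,0,0],[0,0,0],0],[[0,0,0],[0,0,0],0],[[0,0,0],[0,0,0],0],[[0,0,0],[0,0,0],0],[[0,0,0],[0,0,0],0],[[0,0,0],[0,0,0],0],[[0,0,0],[0,0,-20],0],[[0,0,0],[0,0,-30],0],[[0,0,0],[0,0,-35],0]]';python3 -c "
from h import *
go(600,-178,95,0)"
```

```text
t: 27.98
ee_pos: [554.7, 85.0, 51.7]
orientation: [-2.668, 1.652, 0.021]
ft_force: [-0.1, -0.2, -0.8]
width: 36.8
t27.98 p [554.7  85.   51.7] z [-0.01  0.01 -1.  ] jawang(x) -1.11 w36.8 F [-0.1 -0.2 -0.8] q [0.12 0.53 1.85 0.02 0.77 1.22]
shift [255.   76.9 -46.2] rotvec [-0.003  0.014 -1.109] q6 after? 1.22
```

```bash
python3 -m handwheel '[[[0,0,0],[10,3,-25],0],[[0,0,0],[26,8,-15],0],[[0,0,0],[26,8,0],0],[[0,0,0],[26,8,0],0],[[0,0,0],[26,8,0],0],[[0,0,0],[26,8,0],0],[[0,0,0],[26,8,0],0],[[0,0,0],[26,8,0],0],[[0,0,0],[26,8,0],0],[[0,0,0],[20,6,0],0]]';python3 -m handwheel '[[[0,0,-0.12],[0,0,0],0],[[0,0,-0.12],[0,0,0],0],[[0,0,-0.12],[0,0,0],0],[[0,0,-0.12],[0,0,0],0],[[0,0,-0.12],[0,0,0],0],[[0,0,-0.12],[0,0,0],0],[[0,0,-0.12],[0,0,0],0],[[0,0,-0.12],[0,0,0],0],[[0,0,-0.10],[0,0,0],0],[[0,0,0],[0,0,0],0]]';python3 -c "
from h import *
go(595,-178,-5,0)"
```

```text
t: 28.82
ee_pos: [599.9, -166.8, 98.2]
orientation: [-2.671, 1.638, 0.009]
ft_force: [0.6, 0.6, -0.7]
width: 37.3
t: 29.65
ee_pos: [596.3, -173.3, 93.7]
orientation: [-3.13, -0.001, 0.011]
ft_force: [-0.8, -0.7, -0.5]
width: 37.7
t29.65 p [ 596.3 -173.3   93.7] z [-0.01  0.01 -1.  ] jawang(x) 0.00 w37.7 F [-0.8 -0.7 -0.5] q [-0.31  0.54  1.69  0.01  0.92 -0.31]
shift [-0.6  5.8 98.6] rotvec [-0.011  0.007  0.   ] q6 after? -0.31
```

```bash
python3 -m handwheel '[[[-0.01,0,0],[-18,3,5],0],[[0,0,0],[-18,0,20],0],[[0,0,0],[0,0,30],0],[[0,0,0],[0,0,30],0],[[0,0,0],[0,0,8],0],[[0,0,0],[0,0,0],0.62],[[0,0,0],[0,0,0],0.62],[[0,0,0],[0,0,0],0.62],[[0,0,0],[0,0,0],0.62],[[0,0,0],[0,0,0],0.62]]';python3 -c "
from h import *
p=ctrl.get_image('top')
for b in blobs(p)[:5]: print(b)
save(p,'b3',(300,100,560,295))
go(426,213,90,0.55)"
```

```text
t: 30.48
ee_pos: [562.8, -177.5, 3.0]
orientation: [3.14, -0.034, 0.001]
ft_force: [0.1, -0.4, 1.1]
width: 54.5
([426.0, 210.0], 2.13, [39.0, 80.0], [237.0, 256.0])
([581.0, 238.0], 2.28, [30.0, 35.0], [228.0, 196.0])
([577.0, 307.0], 2.17, [36.0, 80.0], [202.0, 198.0])
([581.0, 798.0], 0.24, [96.0, 186.0], [22.0, 205.0])
([641.0, -118.0], 2.61, [99.0, 247.0], [369.0, 172.0])
t30.53 p [ 563.1 -177.5    3.2] z [ 0. -0. -1.] jawang(x) -0.02 w54.7 F [ 0.3 -2.  -0. ] q [-0.32  0.64  1.8  -0.    0.7  -0.3 ]
shift [-145.3 -387.3  -87.8] rotvec [ 0.002 -0.001 -0.571] q6 after? -0.30
```

View pics/b3.png

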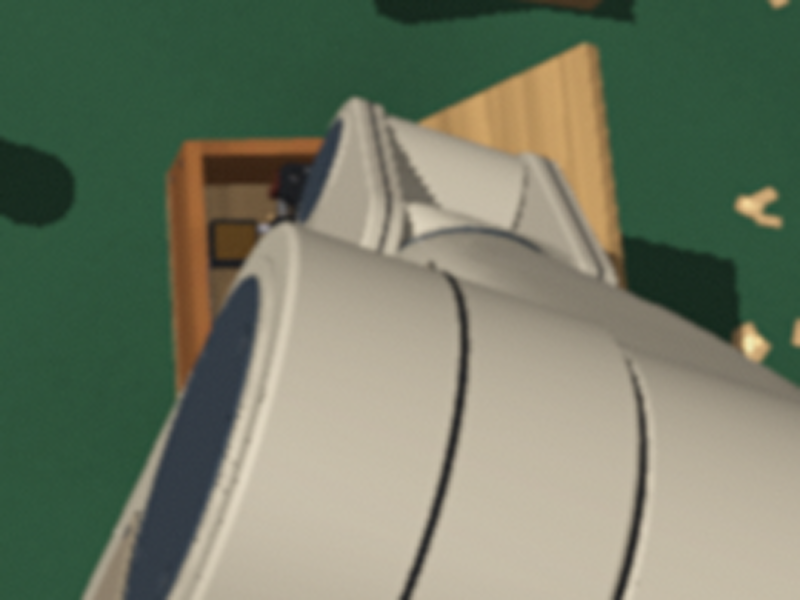

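Padlock1 shows in the chest at crop (237,243), and the hinge has been released. Next is the hinge at (426,211).

```bash
python3 -m handwheel '[[[0,0,0],[0,0,-30],0.62],[[0,0,0],[0,0,-38],0.62],[[0,0,0],[0,0,-25],0.8],[[0,0,0],[-8,-20,0],0.8],[[0,0,0],[-14,-37,0],0.8],[[0,0,0],[-14,-37,0],0.8],[[0,0,0],[-14,-37,0],0.8],[[0,0,0],[-14,-37,0],0.8],[[0,0,0],[-14,-37,0],0.8],[[0,0,0],[-14,-37,0],0.8]]';python3 -m handwheel '[[[0,0,0],[-14,-37,0],0.8],[[0,0,0],[-14,-37,0],0.8],[[0,0,0],[-10,-30,0],0.8],[[0,0,0],[-6,-18,0],0.8],[[0,0,-0.11],[0,0,0],0.8],[[0,0,-0.11],[0,0,0],0.8],[[0,0,-0.11],[0,0,0],0.8],[[0,0,-0.11],[0,0,0],0.8],[[0,0,-0.11],[0,0,0],0.8],[[0,0,0],[0,0,0],0.8]]';python3 -c "
from h import *
p=ctrl.get_image('scene')
for b in blobs(p)[:6]: print(b)
go(426,211,0,0.55)"
```

```text
t: 31.37
ee_pos: [484.6, 67.8, 109.0]
orientation: [3.135, -0.054, 0.041]
ft_force: [0.4, 0.1, 0.3]
width: 70.3
t: 32.2
ee_pos: [443.5, 208.1, 117.2]
orientation: [3.014, 0.85, 0.068]
ft_force: [-0.8, 0.0, 0.6]
width: 70.2
([387.0, 644.0], 2.55, [24.0, 45.0], [523.0, 415.0])
([577.0, 311.0], 2.17, [42.0, 81.0], [306.0, 320.0])
([574.0, 235.0], 2.28, [30.0, 34.0], [284.0, 291.0])
([427.0, 215.0], 2.12, [42.0, 82.0], [336.0, 253.0])
([891.0, -392.0], 1.67, [61.0, 239.0], [39.0, 179.0])
([548.0, -231.0], 0.02, [280.0, 290.0], [188.0, 167.0])
t32.25 p [443.6 208.1 117.3] z [ 0.04  0.   -1.  ] jawang(x) 0.54 w70.0 F [-0.5  0.1 -0.1] q [ 0.43  0.32  2.01 -0.02  0.77 -0.1 ]
shift [-18.2 -13.9 116.4] rotvec [ 0.02  -0.039 -0.006] q6 after? -0.10
```

```bash
python3 -m handwheel '[[[0.02,-0.04,0],[-8,-6,10],0.8],[[0,0,0],[-6,-6,30],0.8],[[0,0,0],[0,0,35],0.8],[[0,0,0],[0,0,25],0.8],[[0,0,0],[0,0,5],0.8],[[0,0,0],[0,0,0],0.8],[[0,0,0],[0,0,0],0.8],[[0,0,0],[0,0,0],0.8],[[0,0,0],[0,0,0],0.8],[[0,0,0],[0,0,0],0.8]]';python3 -c "
from h import *
go(426,211,-28,0.55)"
```

```text
t: 33.08
ee_pos: [428.0, 213.6, 12.0]
orientation: [-3.032, -0.806, 0.004]
ft_force: [-0.5, 0.1, 0.4]
width: 70.4
t33.08 p [428.  213.6  12. ] z [-0.  0. -1.] jawang(x) 0.52 w70.4 F [-0.5  0.1  0.4] q [ 0.43  0.52  2.05  0.01  0.58 -0.09]
shift [-3.   1.4 40. ] rotvec [-0.005  0.001 -0.03 ] q6 after? -0.09
```

```bash
python3 -m handwheel '[[[0,0,-0.03],[-2,1,6],0.8],[[0,0,0],[0,0,18],0.8],[[0,0,0],[0,0,15],0.8],[[0,0,0],[0,0,1],0.8],[[0,0,0],[0,0,0],0.8],[[0,0,0],[0,0,0],0],[[0,0,0],[0,0,0],0],[[0,0,0],[0,0,0],0],[[0,0,0],[0,0,0],0],[[0,0,0],[0,0,0],0]]';python3 -c "
from h import *
st()"
```

```text
t: 33.92
ee_pos: [433.4, 214.8, -19.7]
orientation: [-3.017, -0.85, -0.021]
ft_force: [-0.1, -1.7, -0.1]
width: 40.4
t33.92 p [433.4 214.8 -19.7] z [ 0.01  0.01 -1.  ] jawang(x) 0.55 w40.4 F [-0.1 -1.7 -0.1] q [ 0.43  0.58  2.05  0.01  0.49 -0.13]
```

```bash
python3 -m handwheel '[[[0,0,0],[0,0,-3],0.8],[[0,0,0],[0,0,0],0.8],[[0,0,0],[0,0,0],0.8],[[0,0,0],[0,0,0],0.8],[[0,0,0],[0,0,0],0.8],[[0,0,0],[0,0,0],0.8],[[0,0,0],[0,0,0],0.8],[[0,0,0],[0,0,0],0.8],[[0,0,0],[0,0,0],0.8],[[0,0,0],[0,0,0],0.8]]';python3 -c "
from h import *
p=ctrl.get_image('scene')
for b in blobs(p)[:6]: print(b)
go(426,211,-28,0.55)"
```

```text
t: 34.75
ee_pos: [434.1, 215.2, -15.8]
orientation: [-3.017, -0.85, -0.024]
ft_force: [0.4, -0.3, -1.0]
width: 70.1
([387.0, 644.0], 2.55, [24.0, 45.0], [523.0, 415.0])
([577.0, 311.0], 2.17, [41.0, 82.0], [306.0, 320.0])
([574.0, 235.0], 2.28, [30.0, 35.0], [284.0, 291.0])
([418.0, 238.0], 0.4, [38.0, 47.0], [345.0, 258.0])
([890.0, -392.0], 1.7, [62.0, 240.0], [39.0, 179.0])
([548.0, -232.0], 0.02, [279.0, 290.0], [188.0, 167.0])
t34.80 p [434.1 215.2 -15.8] z [ 0.01  0.01 -1.  ] jawang(x) 0.55 w70.3 F [-0.2  0.2 -0.2] q [ 0.43  0.58  2.05  0.01  0.5  -0.13]
shift [-9.3 -0.6 12. ] rotvec [-0.003 -0.017 -0.001] q6 after? -0.13
```

```bash
python3 -m handwheel '[[[0,0,0],[-9,-1,0],0.8],[[0,0,0],[0,0,0],0.8],[[0,0,0],[0,0,0],0.8],[[0,0,0],[0,0,0],0.8],[[0,0,0],[0,0,0],0.8],[[0,0,0],[0,0,0],0.8],[[0,0,0],[0,0,0],0.8],[[0,0,0],[0,0,0],0.8],[[0,0,0],[0,0,0],0.8],[[0,0,0],[0,0,0],0.8]]';python3 -c "
from h import *
p=ctrl.get_image('scene'); save(p,'b4',(290,200,380,268))
go(426,211,-28,0.55)"
```

```text
t: 35.63
ee_pos: [424.9, 210.9, -16.0]
orientation: [-3.017, -0.85, -0.024]
ft_force: [1.1, -0.1, 0.3]
width: 69.9
t35.68 p [424.9 210.9 -16. ] z [ 0.01  0.01 -1.  ] jawang(x) 0.55 w70.2 F [ 0.9 -0.   0.1] q [ 0.43  0.57  2.07  0.01  0.49 -0.13]
shift [ 0.8  0.5 12. ] rotvec [-0.003 -0.016 -0.001] q6 after? -0.13
```

View pics/b4.png

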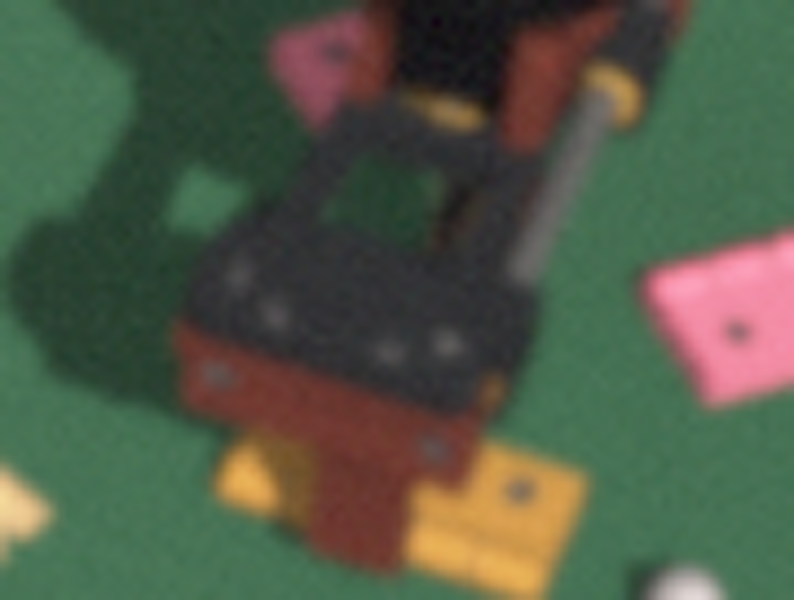

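```bash
python3 -m handwheel '[[[0,0,0],[1,2,4],0.8],[[0,0,0],[0,0,4],0.8],[[0,0,0],[0,0,3],0.8],[[0,0,0],[0,0,0],0.8],[[0,0,0],[0,0,0],0.8],[[0,0,0],[0,0,0],0],[[0,0,0],[0,0,0],0],[[0,0,0],[0,0,0],0],[[0,0,0],[0,0,0],0],[[0,0,0],[0,0,0],0]]';python3 -m handwheel '[[[0,0,0],[0,0,0],0],[[0,0,0],[0,0,0],0],[[0,0,0],[0,0,-20],0],[[0,0,0],[0,0,-30],0],[[0,0,0],[0,0,-38],0],[[0,0,0],[0,0,-38],0],[[0,0,0],[0,0,0],0],[[0,0,0],[0,0,0],0],[[0,0,0],[0,0,0],0],[[0,0,0],[0,0,0],0]]';python3 -c "
from h import *
go(515,-178,95,0)"
```

```text
t: 36.52
ee_pos: [427.6, 209.9, -28.4]
orientation: [-3.017, -0.85, -0.025]
ft_force: [0.9, 0.8, -0.5]
width: 40.4
t: 37.35
ee_pos: [422.1, 206.7, 99.8]
orientation: [-3.018, -0.851, -0.011]
ft_force: [0.4, 0.1, -1.9]
width: 37.4
t37.35 p [422.1 206.7  99.8] z [ 0.01  0.01 -1.  ] jawang(x) 0.55 w37.4 F [ 0.4  0.1 -1.9] q [ 0.43  0.34  2.04  0.01  0.76 -0.13]
shift [-121.7  376.6    2.4] rotvec [-0.006 -0.007  0.55 ] q6 after? -0.13
```

```bash
python3 -m handwheel '[[[0,0,0],[-6,20,0],0],[[0,0,0],[-11,36,0],0],[[0,0,0],[-12,36,0],0],[[0,0,0],[-12,36,0],0],[[0,0,0],[-12,36,0],0],[[0,0,0],[-12,36,0],0],[[0,0,0],[-12,36,0],0],[[0,0,0],[-12,36,0],0],[[0,0,0],[-12,36,0],0],[[0,0,0],[-12,36,0],0]]';python3 -m handwheel '[[[0,0,0],[-4,14,0],0],[[0,0,0.11],[0,0,0],0],[[0,0,0.11],[0,0,0],0],[[0,0,0.11],[0,0,0],0],[[0,0,0.11],[0,0,0],0],[[0,0,0.11],[0,0,0],0],[[0,0,0],[0,0,0],0],[[0,0,0],[0,0,0],0],[[0,0,0],[0,0,0],0],[[0,0,0],[0,0,0],0]]';python3 -c "
from h import *
go(520,-178,0,0)"
```

```text
t: 38.18
ee_pos: [497.9, -154.2, 80.2]
orientation: [-3.003, -0.866, 0.031]
ft_force: [0.6, 1.1, -2.2]
width: 37.5
t: 39.02
ee_pos: [493.2, -175.6, 61.5]
orientation: [-3.122, 0.026, 0.077]
ft_force: [-0.1, -0.1, -2.5]
width: 37.3
t39.02 p [ 493.2 -175.6   61.5] z [-0.05  0.02 -1.  ] jawang(x) -0.02 w37.3 F [-0.1 -0.1 -2.5] q [-0.36  0.49  1.9  -0.    0.81 -0.35]
shift [29.8  3.  60.1] rotvec [-0.018  0.049 -0.017] q6 after? -0.35
```

```bash
python3 -m handwheel '[[[-0.018,0.049,-0.017],[15,2,0],0],[[0,0,0],[10,0,10],0],[[0,0,0],[0,0,25],0],[[0,0,0],[0,0,18],0],[[0,0,0],[0,0,0],0],[[0,0,0],[0,0,0],0],[[0,0,0],[0,0,0],0],[[0,0,0],[0,0,0],0],[[0,0,0],[0,0,0],0],[[0,0,0],[0,0,0],0]]';python3 -c "
from h import *
go(520,-178,0,0)"
```

```text
t: 39.85
ee_pos: [521.1, -178.0, 8.6]
orientation: [3.14, 0.025, 0.008]
ft_force: [-0.2, -0.3, -2.1]
width: 37.4
t39.85 p [ 521.1 -178.     8.6] z [ 0.01 -0.   -1.  ] jawang(x) 0.02 w37.4 F [-0.2 -0.3 -2.1] q [-0.35  0.59  1.89  0.    0.65 -0.37]
shift [-1.1 -0.   8.6] rotvec [ 0.002 -0.005  0.016] q6 after? -0.37
```

```bash
python3 -m handwheel '[[[0,0,0],[0,0,5],0.6],[[0,0,0],[0,0,0],0.6],[[0,0,0],[0,0,0],0.6],[[0,0,0],[0,0,0],0.6],[[0,0,0],[0,0,0],0.6],[[0,0,0],[0,0,-20],0.6],[[0,0,0],[0,0,-30],0.6],[[0,0,0],[0,0,-35],0.75],[[0,0,0],[0,0,-25],0.75],[[0,0,0],[5,-15,0],0.75]]';python3 -c "
from h import *
go(581,236,95,0.71)"
```

```text
t: 40.68
ee_pos: [524.8, -164.1, 118.1]
orientation: [3.14, 0.022, 0.007]
ft_force: [0.9, -0.5, 0.5]
width: 65.4
t40.68 p [ 524.8 -164.1  118.1] z [ 0. -0. -1.] jawang(x) 0.01 w65.4 F [ 0.9 -0.5  0.5] q [-0.32  0.41  1.85 -0.    0.87 -0.34]
shift [  61.8 -399.3   22.6] rotvec [ 0.003 -0.003 -0.696] q6 after? -0.34
```

```bash
python3 -m handwheel '[[[0,0,0],[5,-36,0],0.75],[[0,0,0],[6,-36,0],0.75],[[0,0,0],[6,-36,0],0.75],[[0,0,0],[6,-36,0],0.75],[[0,0,0],[6,-36,0],0.75],[[0,0,0],[6,-36,0],0.75],[[0,0,0],[6,-36,0],0.75],[[0,0,0],[6,-36,0],0.75],[[0,0,0],[6,-36,0],0.75],[[0,0,0],[5,-36,0],0.75]]';python3 -m handwheel '[[[0,0,0],[2,-20,0],0.75],[[0,0,-0.115],[0,0,0],0.75],[[0,0,-0.115],[0,0,0],0.75],[[0,0,-0.115],[0,0,0],0.75],[[0,0,-0.115],[0,0,0],0.75],[[0,0,-0.115],[0,0,0],0.75],[[0,0,-0.115],[0,0,0],0.75],[[0,0,0],[0,0,0],0.75],[[0,0,0],[0,0,0],0.75],[[0,0,0],[0,0,0],0.75]]';python3 -c "
from h import *
p=ctrl.get_image('top');save(p,'b5',(120,150,320,300)); p=ctrl.get_image('scene');save(p,'b6',(200,210,400,360))
for b in blobs(p,18)[:6]: print(b)
go(580,236,0,0.71)"
```

```text
t: 41.52
ee_pos: [583.5, 206.8, 123.1]
orientation: [3.137, 0.006, 0.024]
ft_force: [0.3, 0.2, 0.4]
width: 65.9
t: 42.35
ee_pos: [584.9, 239.1, 122.6]
orientation: [2.926, 1.12, 0.023]
ft_force: [0.4, 0.4, -0.6]
width: 65.5
([392.0, 644.0], 2.55, [24.0, 45.0], [523.0, 414.0])
([580.0, 314.0], 2.17, [41.0, 81.0], [306.0, 320.0])
([576.0, 239.0], 2.28, [30.0, 34.0], [284.0, 291.0])
([890.0, -382.0], 1.7, [62.0, 238.0], [39.0, 179.0])
([550.0, -223.0], 0.02, [277.0, 288.0], [183.0, 167.0])
([-8.0, -953.0], 0.98, [216.0, 338.0], [235.0, 14.0])
t42.45 p [584.9 239.  122.6] z [ 0.02 -0.   -1.  ] jawang(x) 0.73 w66.0 F [-0.6  0.2  0.2] q [ 0.37  0.51  1.67 -0.01  0.95 -0.35]
shift [ -7.   -2.6 122.5] rotvec [ 0.013 -0.011  0.022] q6 after? -0.35
```

View pics/b6.png

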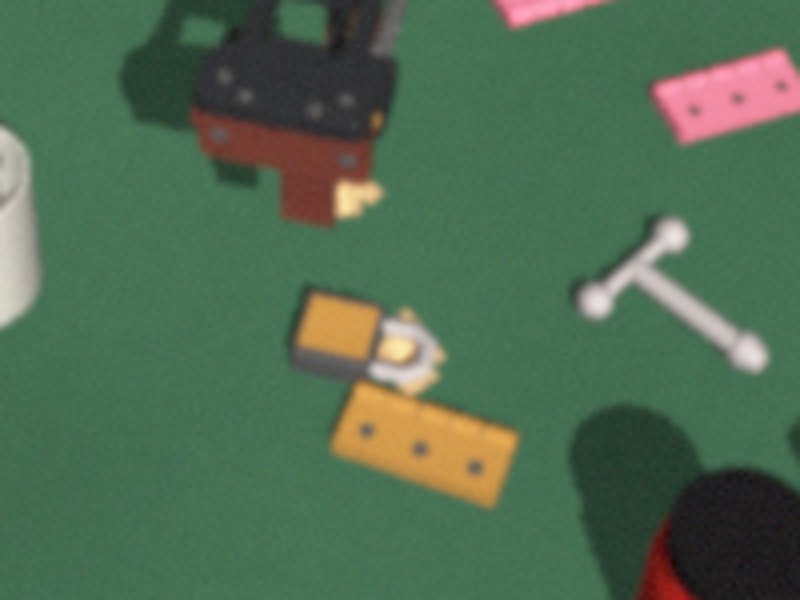

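View pics/b5.png

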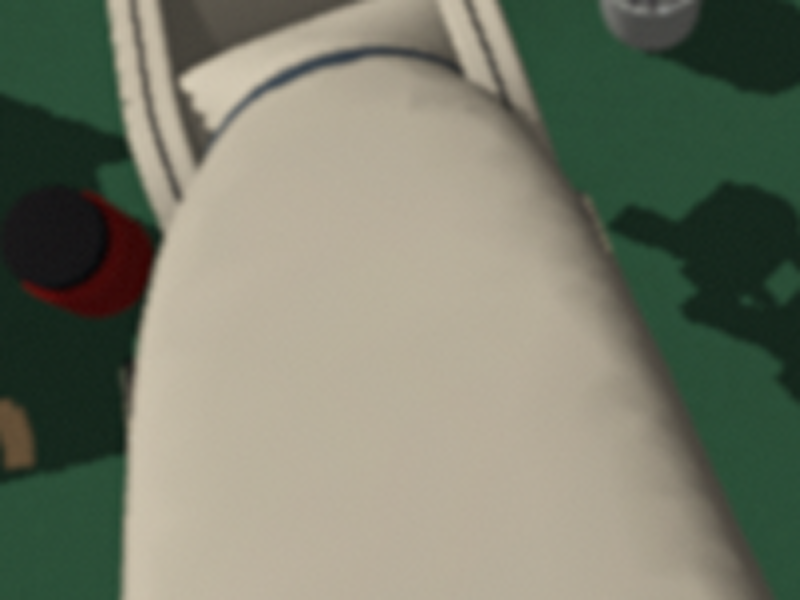

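The chips lie flat under the shackle. The padlock body's centre is at about (578,238), and I'll grip it 6 mm towards its back so the finger clears the hinge corner.

```bash
python3 -m handwheel '[[[0.013,-0.011,0.022],[-3,0,10],0.75],[[0,0,0],[0,0,30],0.75],[[0,0,0],[0,0,35],0.75],[[0,0,0],[0,0,30],0.75],[[0,0,0],[0,0,6],0.75],[[0,0,0],[0,0,0],0.75],[[0,0,0],[0,0,0],0.75],[[0,0,0],[0,0,0],0.75],[[0,0,0],[0,0,0],0.75],[[0,0,0],[0,0,0],0.75]]';python3 -c "
from h import *
go(582,234,-28,0.71)"
```

```text
t: 43.28
ee_pos: [586.4, 237.3, 10.9]
orientation: [-2.952, -1.065, -0.006]
ft_force: [0.4, -0.6, 0.4]
width: 66.2
t43.28 p [586.4 237.3  10.9] z [ 0.  0. -1.] jawang(x) 0.69 w66.2 F [ 0.4 -0.6  0.4] q [ 0.36  0.67  1.7   0.    0.77 -0.33]
shift [-5.6 -0.2 38.9] rotvec [-0.001 -0.005 -0.018] q6 after? -0.33
```

```bash
python3 -m handwheel '[[[0,0,0],[-5,0,6],0.75],[[0,0,0],[0,0,13],0.75],[[0,0,0],[0,0,13],0.75],[[0,0,0],[0,0,5],0.75],[[0,0,0],[0,0,0],0.75],[[0,0,0],[0,0,0],0.75],[[0,0,0],[0,0,0],0.75],[[0,0,0],[0,0,0],0.75],[[0,0,0],[0,0,0],0.75],[[0,0,0],[0,0,0],0.75]]';python3 -c "
from h import *
p=ctrl.get_image('scene');save(p,'b7',(240,240,340,315))
go(582,234,-28,0.71)"
```

```text
t: 44.12
ee_pos: [584.2, 234.8, -27.3]
orientation: [-2.952, -1.065, -0.013]
ft_force: [-0.7, -0.8, -0.6]
width: 65.7
t44.17 p [584.2 234.8 -27.2] z [ 0.01  0.01 -1.  ] jawang(x) 0.69 w65.8 F [ 0.9 -0.9 -0.4] q [ 0.36  0.72  1.72  0.    0.69 -0.33]
shift [-2.2 -0.8  0.8] rotvec [ 0.    -0.009 -0.018] q6 after? -0.33
```

View pics/b7.png

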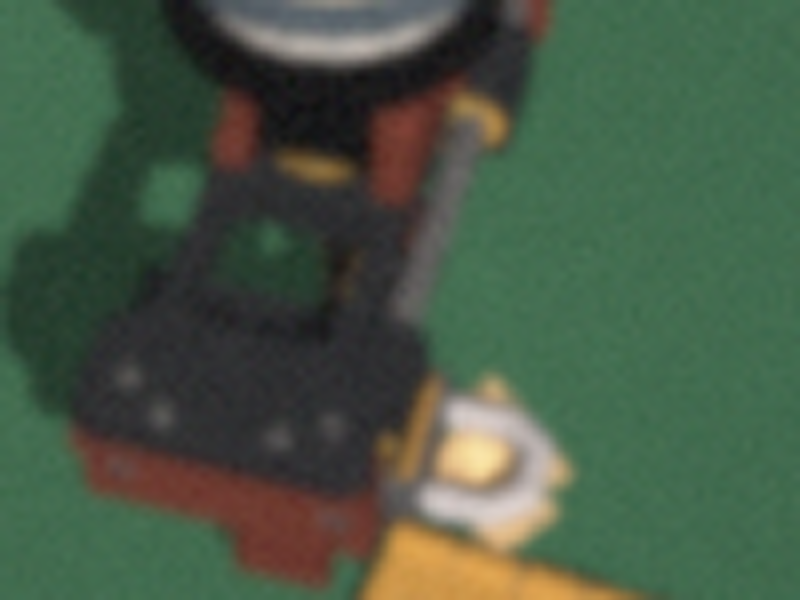

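```bash
python3 -m handwheel '[[[0,0,0],[-2,0,0],0],[[0,0,0],[0,0,0],0],[[0,0,0],[0,0,0],0],[[0,0,0],[0,0,0],0],[[0,0,0],[0,0,0],0],[[0,0,0],[0,0,0],0],[[0,0,0],[0,0,0],0],[[0,0,0],[0,0,-20],0],[[0,0,0],[0,0,-35],0],[[0,0,0],[0,0,-38],0]]';python3 -c "
from h import *
p=ctrl.get_image('scene');save(p,'b8',(240,200,340,275))
go(525,-150,110,0)"
```

```text
t: 45.0
ee_pos: [575.4, 230.4, 59.8]
orientation: [-2.953, -1.065, 0.012]
ft_force: [0.7, 0.1, -1.8]
width: 39.7
t45.05 p [579.8 232.   67.6] z [ 0.  0. -1.] jawang(x) 0.69 w40.0 F [1.9 1.1 2.3] q [ 0.36  0.58  1.71  0.    0.86 -0.33]
shift [-285.9  259.   -43.8] rotvec [-0.003 -0.002  0.692] q6 after? -0.33
```

View pics/b8.png

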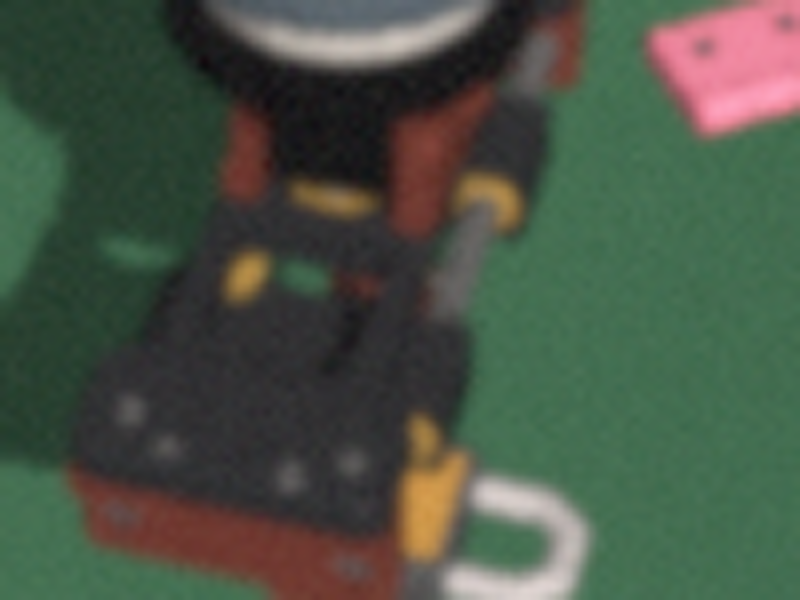

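```bash
python3 -m handwheel '[[[0,0,0],[0,0,-30],0],[[0,0,0],[-10,9,-30],0],[[0,0,0],[-26,24,0],0],[[0,0,0],[-28,26,0],0],[[0,0,0],[-28,26,0],0],[[0,0,0],[-28,26,0],0],[[0,0,0],[-28,26,0],0],[[0,0,0],[-28,26,0],0],[[0,0,0],[-28,26,0],0],[[0,0,0],[-28,26,0],0]]';python3 -c "
from h import *
go(540,-185,110,0)"
```

```text
t: 45.88
ee_pos: [541.6, -85.5, 132.6]
orientation: [-2.946, -1.084, -0.026]
ft_force: [0.6, -0.3, -1.6]
width: 39.8
t45.88 p [541.6 -85.5 132.6] z [ 0.01  0.01 -1.  ] jawang(x) 0.71 w39.8 F [ 0.6 -0.3 -1.6] q [-0.18  0.38  1.85  0.01  0.89 -0.9 ]
shift [-66.   74.7  21.8] rotvec [-0.002 -0.017  0.705] q6 after? -0.90
```

```bash
python3 -m handwheel '[[[0,0,0],[-22,24,0],0],[[0,0,0],[-22,24,0],0],[[0,0,0],[-12,15,0],0],[[0,0,0.12],[0,0,0],0],[[0,0,0.12],[0,0,0],0],[[0,0,0.12],[0,0,0],0],[[0,0,0.12],[0,0,0],0],[[0,0,0.12],[0,0,0],0],[[0,0,0.10],[0,0,0],0],[[0,0,0],[0,0,0],0]]';python3 -c "
from h import *
go(545,-185,20,0)"
```

```text
t: 46.72
ee_pos: [534.6, -184.1, 129.1]
orientation: [-3.135, 0.05, -0.019]
ft_force: [0.5, 0.9, -2.6]
width: 39.5
t46.72 p [ 534.6 -184.1  129.1] z [ 0.01  0.01 -1.  ] jawang(x) -0.03 w39.5 F [ 0.5  0.9 -2.6] q [-0.36  0.41  1.82  0.01  0.9  -0.34]
shift [  9.1   1.3 109.2] rotvec [-0.007 -0.012 -0.032] q6 after? -0.34
```

```bash
python3 -m handwheel '[[[0,0,0],[9,0,10],0],[[0,0,0],[0,0,30],0],[[0,0,0],[0,0,35],0],[[0,0,0],[0,0,25],0],[[0,0,0],[0,0,7],0],[[0,0,0],[0,0,0],0],[[0,0,0],[0,0,0],0.6],[[0,0,0],[0,0,0],0.6],[[0,0,0],[0,0,0],0.6],[[0,0,0],[0,0,0],0.6]]';python3 -m handwheel '[[[0,0,0],[0,0,0],0.6],[[0,0,0],[0,0,-20],0.6],[[0,0,0],[0,0,-38],0.6],[[0,0,0],[0,0,-38],0.75],[[0,0,0],[2,-20,-10],0.75],[[0,0,0],[4,-38,0],0.75],[[0,0,0],[4,-38,0],0.75],[[0,0,0],[4,-38,0],0.75],[[0,0,0],[4,-38,0],0.75],[[0,0,0],[4,-38,0],0.75]]';python3 -c "
from h import *
p=ctrl.get_image('scene');save(p,'c1')
for b in blobs(p,12)[:4]: print(b)
go(577,308,100,0.6)"
```

```text
t: 47.55
ee_pos: [550.2, -185.4, 24.0]
orientation: [-3.139, 0.014, -0.035]
ft_force: [-0.4, -0.5, -0.7]
width: 52.8
t: 48.38
ee_pos: [578.5, 23.2, 147.9]
orientation: [3.139, -0.031, 0.068]
ft_force: [0.5, -0.6, -1.1]
width: 66.0
([388.0, 644.0], 2.55, [24.0, 45.0], [523.0, 415.0])
([577.0, 311.0], 2.17, [42.0, 81.0], [306.0, 320.0])
([890.0, -391.0], 1.69, [61.0, 240.0], [39.0, 179.0])
([549.0, -230.0], 0.02, [279.0, 288.0], [189.0, 172.0])
t48.43 p [579.6  29.3 148.3] z [ 0.04  0.   -1.  ] jawang(x) -0.02 w65.9 F [0.5 4.2 0.3] q [ 0.03  0.39  1.8  -0.    0.91  0.05]
shift [  -9.5 -278.6   48.3] rotvec [ 0.013 -0.044 -0.617] q6 after? 0.05
```

View pics/c1.png

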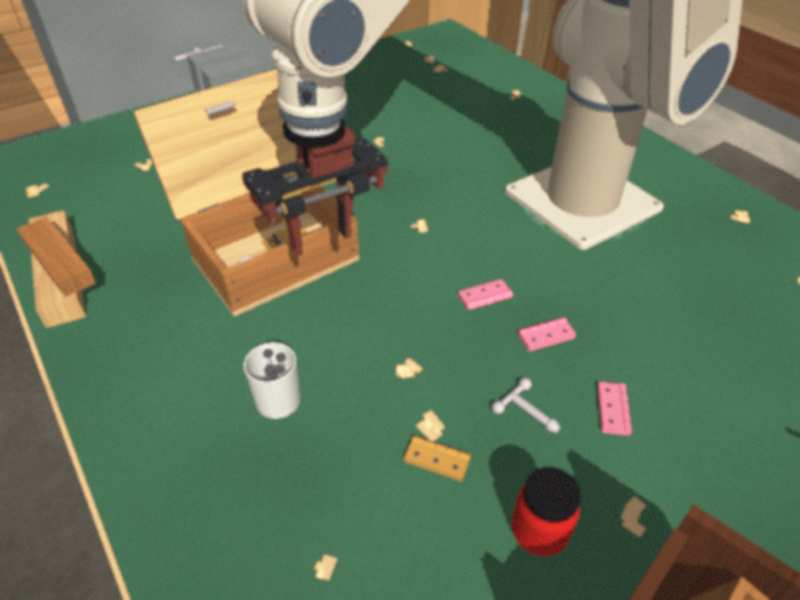

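Only the hinge at pixel (437,458) and the chuck key are left. Next is the hinge at about (577,309).

```bash
python3 -m handwheel '[[[0,-0.04,0],[0,-36,0],0.8],[[0,0,0],[-1,-37,5],0.8],[[0,0,0],[-1,-37,5],0.8],[[0,0,0],[-1,-37,5],0.8],[[0,0,0],[-1,-37,5],0.8],[[0,0,0],[-1,-37,5],0.8],[[0,0,0],[-1,-30,5],0.8],[[0,0,-0.12],[0,0,0],0.8],[[0,0,-0.12],[0,0,0],0.8],[[0,0,-0.12],[0,0,0],0.8]]';python3 -m handwheel '[[[0,0,-0.12],[0,0,0],0.8],[[0,0,-0.12],[0,0,0],0.8],[[0,0,0],[0,0,0],0.8],[[0,0,0],[0,0,0],0.8],[[0,0,0],[0,0,0],0.8],[[0,0,0],[0,0,0],0.8],[[0,0,0],[0,0,0],0.8],[[0,0,0],[0,0,0],0.8],[[0,0,0],[0,0,0],0.8],[[0,0,0],[0,0,0],0.8]]';python3 -c "
from h import *
go(577,308,10,0.6)"
```

```text
t: 49.27
ee_pos: [581.0, 296.3, 127.2]
orientation: [-3.089, -0.559, -0.033]
ft_force: [-0.8, -0.3, -0.4]
width: 70.1
t: 50.1
ee_pos: [582.5, 296.7, 131.4]
orientation: [-3.001, -0.924, -0.043]
ft_force: [0.3, 0.4, 0.3]
width: 70.4
t50.10 p [582.5 296.7 131.4] z [ 0.03  0.01 -1.  ] jawang(x) 0.60 w70.4 F [0.3 0.4 0.3] q [ 0.45  0.52  1.63 -0.    0.97 -0.14]
shift [ -1.4 -13.3 121.3] rotvec [ 0.007 -0.026 -0.002] q6 after? -0.14
```

```bash
python3 -m handwheel '[[[0.007,-0.026,0],[0,-12,10],0.8],[[0,0,0],[0,0,30],0.8],[[0,0,0],[0,0,35],0.8],[[0,0,0],[0,0,30],0.8],[[0,0,0],[0,0,10],0.8],[[0,0,0],[0,0,0],0.8],[[0,0,0],[0,0,0],0.8],[[0,0,0],[0,0,0],0.8],[[0,0,0],[0,0,0],0.8],[[0,0,0],[0,0,0],0.8]]';python3 -c "
from h import *
p=ctrl.get_image('scene');save(p,'c2',(250,260,350,335))
go(577,309,-28,0.6)"
```

```text
t: 50.93
ee_pos: [577.0, 313.2, 14.4]
orientation: [-3.001, -0.922, 0.001]
ft_force: [0.1, -0.2, -0.3]
width: 70.3
t50.98 p [577.3 313.3  14.7] z [-0.  0. -1.] jawang(x) 0.60 w70.2 F [ 0.1  0.5 -0.2] q [ 0.48  0.69  1.64  0.    0.81 -0.12]
shift [-2.7  3.5 42.7] rotvec [-0.002 -0.001 -0.004] q6 after? -0.12
```

View pics/c2.png

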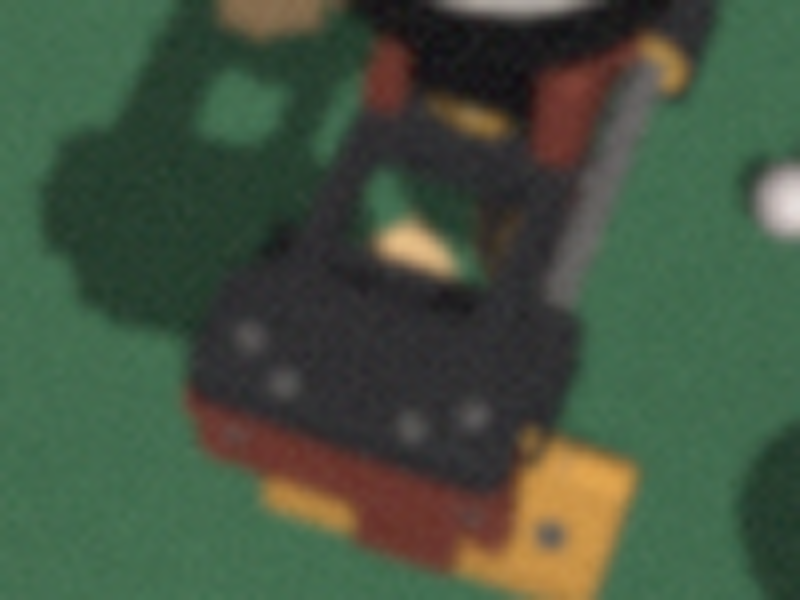

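```bash
python3 -m handwheel '[[[0,0,0],[-2,3,6],0.8],[[0,0,0],[0,0,15],0.8],[[0,0,0],[0,0,15],0.8],[[0,0,0],[0,0,5],0.8],[[0,0,0],[0,0,0],0.8],[[0,0,0],[0,0,0],0.8],[[0,0,0],[0,0,0],0.8],[[0,0,0],[0,0,0],0.8],[[0,0,0],[0,0,0],0.8],[[0,0,0],[0,0,0],0.8]]';python3 -c "
from h import *
go(577,309,-28,0.6)"
```

```text
t: 51.82
ee_pos: [578.6, 309.6, -28.9]
orientation: [-3.001, -0.921, -0.005]
ft_force: [-0.4, 0.2, -0.0]
width: 70.1
t51.82 p [578.6 309.6 -28.9] z [ 0.  0. -1.] jawang(x) 0.60 w70.1 F [-0.4  0.2 -0. ] q [ 0.47  0.75  1.65  0.    0.74 -0.13]
shift [-1.6 -0.4 -0.9] rotvec [-0.002 -0.004 -0.005] q6 after? -0.13
```

```bash
python3 -m handwheel '[[[0,0,0],[0,0,0],0],[[0,0,0],[0,0,0],0],[[0,0,0],[0,0,0],0],[[0,0,0],[0,0,0],0],[[0,0,0],[0,0,0],0],[[0,0,0],[0,0,0],0],[[0,0,0],[0,0,0],0],[[0,0,0],[0,0,-20],0],[[0,0,0],[0,0,-38],0],[[0,0,0],[0,0,-38],0]]';python3 -m handwheel '[[[0,0,0],[0,0,-38],0],[[0,0,0],[0,0,-20],0],[[0,0,0],[0,0,0],0],[[0,0,0],[-12,18,0],0],[[0,0,0],[-20,32,0],0],[[0,0,0],[-20,32,0],0],[[0,0,0],[-20,32,0],0],[[0,0,0],[-20,32,0],0],[[0,0,0],[-20,32,0],0],[[0,0,0],[-20,32,0],0]]';python3 -c "
from h import *
go(580,-180,110,0)"
```

```text
t: 52.65
ee_pos: [572.4, 306.3, 61.2]
orientation: [3.003, 0.922, -0.02]
ft_force: [0.9, -0.6, -1.6]
width: 37.5
t: 53.48
ee_pos: [582.3, 59.0, 121.0]
orientation: [-2.993, -0.938, 0.008]
ft_force: [0.9, 0.8, -1.4]
width: 37.7
t53.48 p [582.3  59.  121. ] z [-0.01  0.   -1.  ] jawang(x) 0.61 w37.7 F [ 0.9  0.8 -1.4] q [ 0.08  0.46  1.77  0.    0.92 -0.53]
shift [-138.3  195.    10.3] rotvec [-0.005  0.005  0.607] q6 after? -0.53
```

```bash
python3 -m handwheel '[[[0,0,0],[-22,31,-2],0],[[0,0,0],[-22,31,-2],0],[[0,0,0],[-22,31,-2],0],[[0,0,0],[-22,31,-2],0],[[0,0,0],[-22,31,0],0],[[0,0,0],[-14,20,0],0],[[0,0,0.12],[0,0,0],0],[[0,0,0.12],[0,0,0],0],[[0,0,0.12],[0,0,0],0],[[0,0,0.12],[0,0,0],0]]';python3 -m handwheel '[[[0,0,0.12],[0,0,0],0],[[0,0,0],[0,0,0],0],[[0,0,0],[0,0,0],0],[[0,0,0],[0,0,0],0],[[0,0,0],[0,0,0],0],[[0,0,0],[0,0,0],0],[[0,0,0],[0,0,0],0],[[0,0,0],[0,0,0],0],[[0,0,0],[0,0,0],0],[[0,0,0],[0,0,0],0]]';python3 -c "
from h import *
p=ctrl.get_image('scene');save(p,'c3',(100,100,300,250))
go(595,-180,25,0)"
```

```text
t: 54.32
ee_pos: [568.9, -174.9, 110.6]
orientation: [-3.13, -0.168, 0.039]
ft_force: [0.2, 0.0, -1.4]
width: 37.3
t: 55.15
ee_pos: [564.9, -173.8, 103.2]
orientation: [-3.133, 0.011, 0.054]
ft_force: [-0.4, -0.6, -1.5]
width: 37.1
t55.20 p [ 565.  -173.8  103.3] z [-0.03  0.01 -1.  ] jawang(x) -0.01 w37.3 F [-0.4  0.7 -1.8] q [-0.32  0.5   1.74 -0.    0.94 -0.31]
shift [32.7  6.6 77.1] rotvec [-0.008  0.034 -0.007] q6 after? -0.31
```

View pics/c3.png

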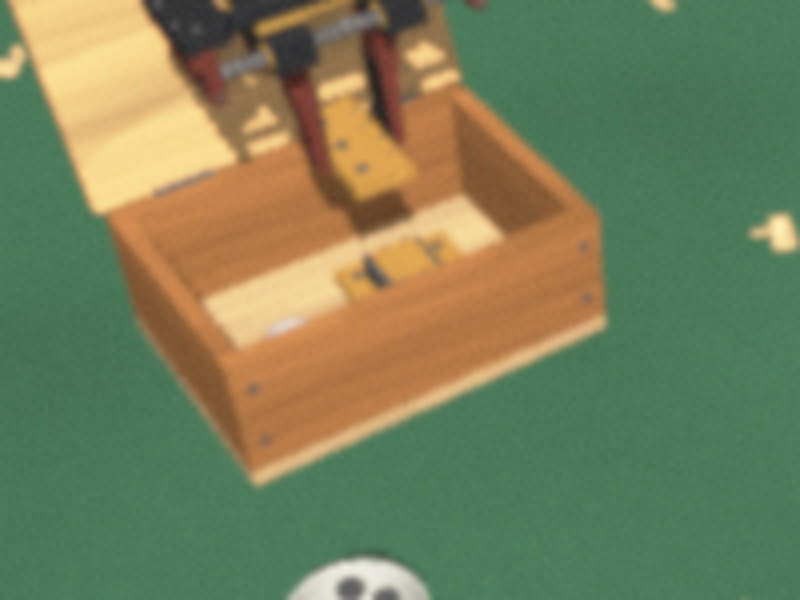

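```bash
python3 -m handwheel '[[[-0.008,0.034,0],[18,7,8],0],[[0,0,0],[15,5,20],0],[[0,0,0],[0,0,25],0],[[0,0,0],[0,0,20],0],[[0,0,0],[0,0,4],0],[[0,0,0],[0,0,0],0],[[0,0,0],[0,0,0],0.6],[[0,0,0],[0,0,0],0.6],[[0,0,0],[0,0,0],0.6],[[0,0,0],[0,0,0],0.6]]';python3 -m handwheel '[[[0,0,0],[0,0,0],0.6],[[0,0,0],[0,0,-20],0.6],[[0,0,0],[0,0,-38],0.6],[[0,0,0],[0,0,-38],0.6],[[0,0,0],[0,-20,-10],0.6],[[0,0,0],[0,-38,0],0.6],[[0,0,0],[0,-38,0],0.6],[[0,0,0],[0,-38,0],0.6],[[0,0,0],[0,-38,0],0.5],[[0,0,0],[0,-38,0],0.5]]';python3 -c "
from h import *
p=ctrl.get_image('top');save(p,'c4',(120,150,420,350))
p=ctrl.get_image('scene');save(p,'c5',(300,240,420,330))
for n in range(1):
  for d in ctrl.spot_point(p,'chuck_key'): print(np.round(toworld(p,d['position'])),d['score'])
go(424,329,110,0.15)"
```

```text
t: 56.03
ee_pos: [603.6, -187.9, 29.5]
orientation: [3.138, -0.009, 0.018]
ft_force: [0.5, -0.6, -1.0]
width: 52.8
t: 56.87
ee_pos: [608.7, 21.6, 148.9]
orientation: [3.134, -0.028, 0.043]
ft_force: [0.4, -0.3, -0.2]
width: 44.7
[422. 320.  -3.] 0.84
[ 541. -177.   23.] 0.52
t57.02 p [608.7  22.7 148.6] z [ 0.03 -0.01 -1.  ] jawang(x) -0.01 w43.9 F [ 0.3 -1.  -0.4] q [ 0.02  0.44  1.72 -0.01  0.96  0.04]
shift [-189.6 -304.1   31.5] rotvec [ 0.009 -0.026 -0.163] q6 after? 0.04
```

View pics/c4.png

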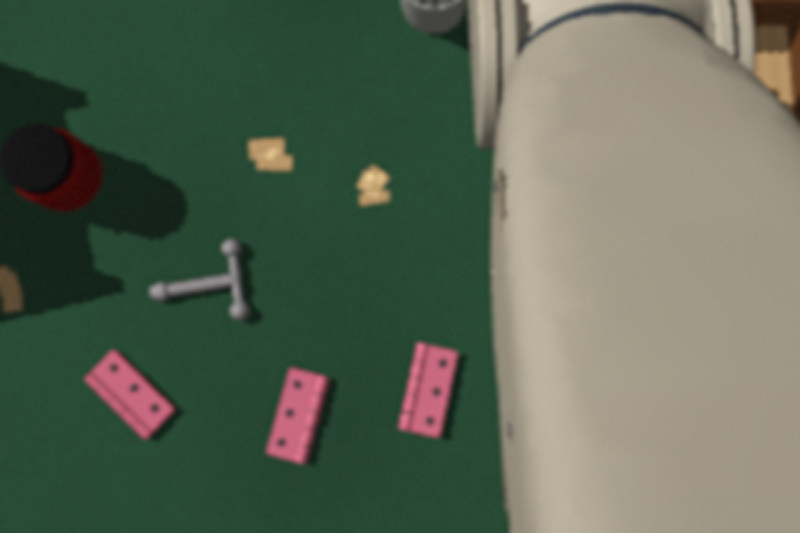

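View pics/c5.png

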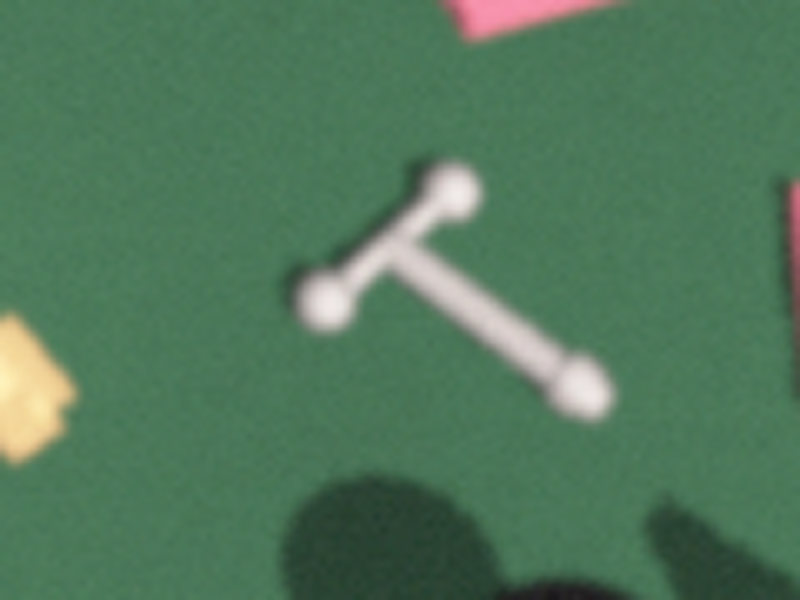

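```bash
python3 -c "
from h import *
p=ctrl.get_image('scene');print(back(p,[[388.0,297.9],[359.5,277.2]],9))
p=ctrl.get_image('top');print(back(p,[[158/2.667+119.7,292/2.667+149.7],[237/2.667+119.7,280/2.667+149.7]],9))
"
```

```text
[[412.50692786 360.83983444   9.        ]
 [425.76504754 291.31050823   9.        ]]
[[416.90305709 358.55534281   9.        ]
 [428.91731785 283.99380839   9.        ]]
```

```bash
python3 -m handwheel '[[[0,-0.026,0],[-8,-14,0],0.5],[[0,0,0],[-20,-32,3],0.5],[[0,0,0],[-20,-32,3],0.5],[[0,0,0],[-20,-32,3],0.5],[[0,0,0],[-20,-32,3],0.5],[[0,0,0],[-20,-32,3],0.5],[[0,0,0],[-20,-32,3],0.5],[[0,0,0],[-20,-32,3],0.5],[[0,0,0],[-20,-32,3],0.5],[[0,0,0],[-18,-28,3],0.5]]';python3 -m handwheel '[[[0,0,-0.06],[0,0,0],0.5],[[0,0,-0.06],[0,0,0],0.5],[[0,0,-0.06],[0,0,0],0.5],[[0,0,0],[0,0,0],0.5],[[0,0,0],[0,0,0],0.5],[[0,0,0],[0,0,0],0.5],[[0,0,0],[0,0,0],0.5],[[0,0,0],[0,0,0],0.5],[[0,0,0],[0,0,0],0.5],[[0,0,0],[0,0,0],0.5]]';python3 -c "
from h import *
go(420,328,10,0.17)"
```

```text
t: 57.95
ee_pos: [435.5, 313.2, 119.3]
orientation: [3.132, -0.079, 0.012]
ft_force: [0.4, -0.5, -0.3]
width: 44.2
t: 58.78
ee_pos: [437.7, 310.5, 119.2]
orientation: [3.127, 0.193, 0.011]
ft_force: [-0.1, 0.4, -0.2]
width: 44.0
t58.78 p [437.7 310.5 119.2] z [ 0.01 -0.01 -1.  ] jawang(x) 0.12 w44.0 F [-0.1  0.4 -0.2] q [ 0.6   0.39  1.88 -0.01  0.87  0.49]
shift [-16.1 -20.5 109. ] rotvec [ 0.01  -0.006 -0.047] q6 after? 0.49
```

```bash
python3 -m handwheel '[[[0,0,-0.045],[-8,-10,5],0.5],[[0,0,0],[-6,-9,30],0.5],[[0,0,0],[0,0,35],0.5],[[0,0,0],[0,0,25],0.5],[[0,0,0],[0,0,6],0.5],[[0,0,0],[0,0,0],0.5],[[0,0,0],[0,0,0],0.5],[[0,0,0],[0,0,0],0.5],[[0,0,0],[0,0,0],0.5],[[0,0,0],[0,0,0],0.5]]';python3 -c "
from h import *
go(420,328,-26,0.17)"
```

```text
t: 59.62
ee_pos: [421.5, 333.1, 18.5]
orientation: [3.125, 0.287, 0.022]
ft_force: [-0.1, 0.1, 0.2]
width: 43.7
t59.62 p [421.5 333.1  18.5] z [ 0.01 -0.   -1.  ] jawang(x) 0.18 w43.7 F [-0.1  0.1  0.2] q [ 0.65  0.56  1.92 -0.02  0.65  0.48]
shift [-3.   4.5 44.5] rotvec [ 0.005 -0.014  0.013] q6 after? 0.48
```

```bash
python3 -m handwheel '[[[0,-0.01,0],[-2,4,6],0.5],[[0,0,0],[0,0,15],0.5],[[0,0,0],[0,0,16],0.5],[[0,0,0],[0,0,5],0.5],[[0,0,0],[0,0,0],0.5],[[0,0,0],[0,0,0],0.5],[[0,0,0],[0,0,0],0.5],[[0,0,0],[0,0,0],0.5],[[0,0,0],[0,0,0],0.5],[[0,0,0],[0,0,0],0.5]]';python3 -c "
from h import *
p=ctrl.get_image('scene');save(p,'c6',(320,230,420,305))
go(420,328,-26,0.17)"
```

```text
t: 60.45
ee_pos: [425.3, 330.3, -18.7]
orientation: [-3.127, -0.286, -0.02]
ft_force: [-0.1, 0.1, -0.7]
width: 43.7
t60.50 p [425.3 330.3 -18.7] z [ 0.01  0.   -1.  ] jawang(x) 0.18 w44.0 F [-0.1 -0.5  0.2] q [ 0.64  0.63  1.93 -0.01  0.58  0.47]
shift [-5.7  1.3  7.2] rotvec [-0.001 -0.013  0.012] q6 after? 0.47
```

View pics/c6.png

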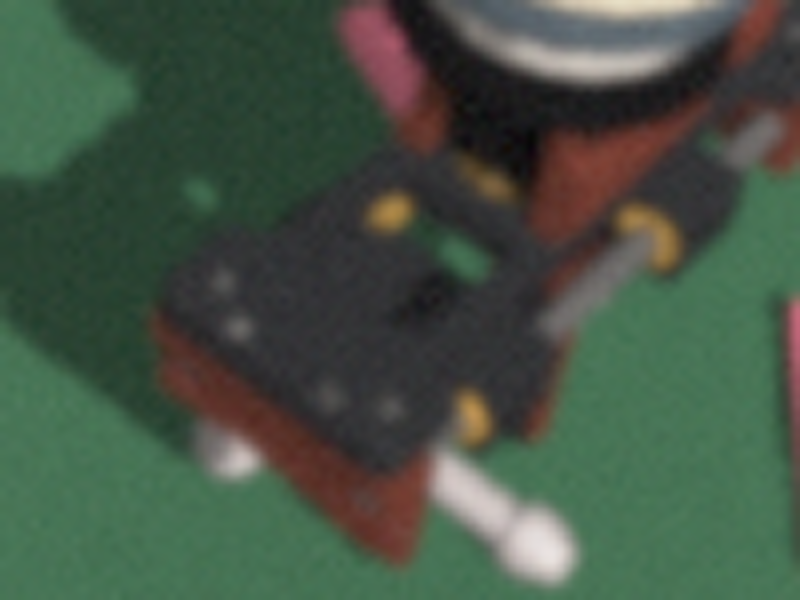

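```bash
python3 -m handwheel '[[[0,0,0],[-5,1,3],0.5],[[0,0,0],[0,0,4],0.5],[[0,0,0],[0,0,0],0.5],[[0,0,0],[0,0,0],0],[[0,0,0],[0,0,0],0],[[0,0,0],[0,0,0],0],[[0,0,0],[0,0,0],0],[[0,0,0],[0,0,0],0],[[0,0,0],[0,0,0],0],[[0,0,0],[0,0,0],0]]';python3 -m handwheel '[[[0,0,0],[0,0,0],0],[[0,0,0],[0,0,0],0],[[0,0,0],[0,0,0],0],[[0,0,0],[0,0,-20],0],[[0,0,0],[0,0,-38],0],[[0,0,0],[0,0,-38],0],[[0,0,0],[0,0,-38],0],[[0,0,0],[0,0,-20],0],[[0,0,0],[0,0,0],0],[[0,0,0],[0,0,0],0]]';python3 -c "
from h import *
go(520,-175,130,0)"
```

```text
t: 61.33
ee_pos: [420.3, 328.6, -26.2]
orientation: [-3.126, -0.286, -0.021]
ft_force: [-0.7, 0.4, -0.6]
width: 11.2
t: 62.17
ee_pos: [415.9, 326.3, 131.6]
orientation: [3.127, 0.286, 0.011]
ft_force: [-0.3, -0.2, -2.4]
width: 11.2
t62.17 p [415.9 326.3 131.6] z [ 0.01 -0.   -1.  ] jawang(x) 0.18 w11.2 F [-0.3 -0.2 -2.4] q [ 0.65  0.36  1.89 -0.01  0.88  0.47]
shift [ 11.3 511.9   2.8] rotvec [ 0.002 -0.007  0.183] q6 after? 0.47
```

```bash
python3 -m handwheel '[[[0,0,0],[0,18,0],0],[[0,0,0],[2,36,-1],0],[[0,0,0],[2,37,-1],0],[[0,0,0],[2,37,-1],0],[[0,0,0],[2,37,-1],0],[[0,0,0],[2,37,-1],0],[[0,0,0],[2,37,-1],0],[[0,0,0],[2,37,-1],0],[[0,0,0],[2,37,-1],0],[[0,0,0],[2,37,-1],0]]';python3 -c "
from h import *
go(560,-178,130,0)"
```

```text
t: 63.0
ee_pos: [490.3, -23.9, 124.4]
orientation: [3.125, 0.305, -0.024]
ft_force: [0.6, 0.1, -1.4]
width: 11.1
t63.00 p [490.3 -23.9 124.4] z [-0.02 -0.   -1.  ] jawang(x) 0.19 w11.1 F [ 0.6  0.1 -1.4] q [-0.07  0.33  1.96 -0.01  0.86 -0.26]
shift [ 38.5 164.7  -6.2] rotvec [0.002 0.016 0.195] q6 after? -0.26
```

```bash
python3 -m handwheel '[[[0,0.016,0],[8,36,-2],0],[[0,0,0],[9,36,-2],0],[[0,0,0],[9,36,-2],0],[[0,0,0],[9,30,0],0],[[0,0,0],[4,10,0],0],[[0,0,0.1],[0,0,0],0],[[0,0,0.09],[0,0,0],0],[[0,0,0],[0,0,0],0],[[0,0,0],[0,0,0],0],[[0,0,0],[0,0,0],0]]';python3 -c "
from h import *
p=ctrl.get_image('scene');save(p,'d1',(100,90,300,240))
go(560,-178,35,0)"
```

```text
t: 63.83
ee_pos: [547.9, -174.0, 108.4]
orientation: [-3.134, 0.012, 0.044]
ft_force: [0.0, -0.3, -2.6]
width: 11.4
t63.88 p [ 547.8 -173.9  108.4] z [-0.03  0.01 -1.  ] jawang(x) -0.01 w11.1 F [-0.7  1.  -1.7] q [-0.33  0.47  1.78 -0.    0.92 -0.32]
shift [14.3  4.6 73. ] rotvec [-0.008  0.028 -0.008] q6 after? -0.32
```

View pics/d1.png

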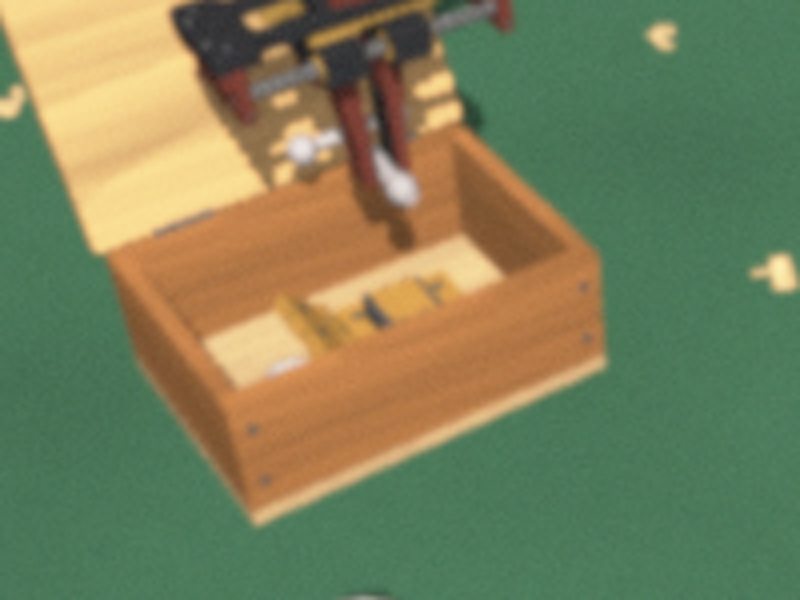

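```bash
python3 -m handwheel '[[[0,0.028,0],[10,2,8],0],[[0,0,0],[2,0,20],0],[[0,0,0],[0,0,25],0],[[0,0,0],[0,0,15],0],[[0,0,0],[0,0,0],0],[[0,0,0],[0,0,0],0.35],[[0,0,0],[0,0,0],0.35],[[0,0,0],[0,0,0],0.35],[[0,0,0],[0,0,0],0.35],[[0,0,0],[0,0,0],0.35]]';python3 -m handwheel '[[[0,0,0],[0,0,-15],0.35],[[0,0,0],[0,0,-38],0.35],[[0,0,0],[0,0,-38],0.35],[[0,0,0],[-20,-20,-20],0.35],[[0,0,0],[-20,-20,0],0.2],[[0,0,0],[-20,-20,0],0],[[0,0,0],[-20,-20,0],0],[[0,0,0],[-20,-20,0],0],[[0,0,0],[0,0,0],0],[[0,0,0],[0,0,0],0]]';python3 -c "
from h import *
p=ctrl.get_image('scene');save(p,'d2',(90,90,290,240))
p=ctrl.get_image('top');save(p,'d3',(330,110,530,260))
st()"
```

```text
t: 64.72
ee_pos: [562.9, -172.5, 42.1]
orientation: [-3.136, -0.014, -0.012]
ft_force: [-0.3, -0.3, -0.5]
width: 31.0
t: 65.55
ee_pos: [462.1, -72.7, 165.9]
orientation: [-3.14, -0.012, -0.04]
ft_force: [0.3, -0.2, 0.3]
width: 0.4
t65.65 p [462.6 -73.3 165.6] z [ 0.02  0.   -1.  ] jawang(x) 0.01 w0.2 F [-0.7  0.6 -0.1] q [-0.19  0.22  2.01  0.01  0.89 -0.2 ]
```

View pics/d2.png

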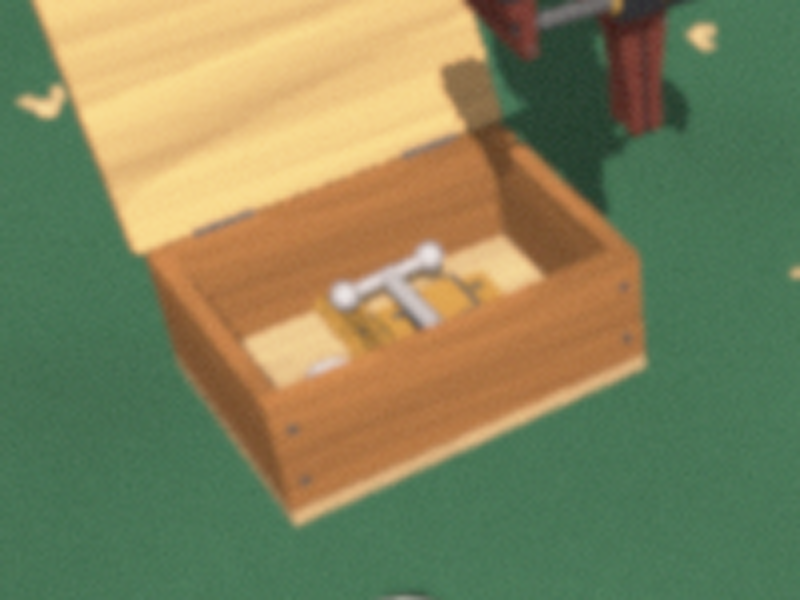

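View pics/d3.png

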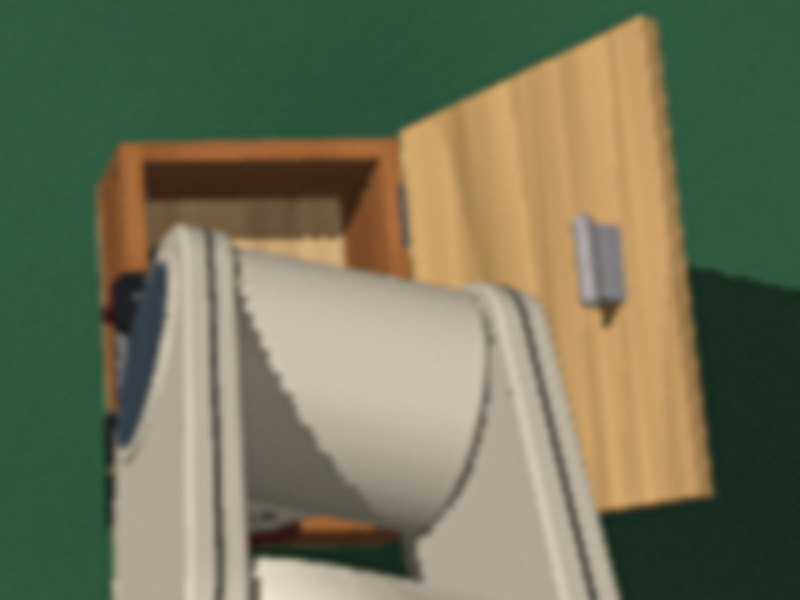

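All six items are in the chest: the key lies on top, with padlocks and hinges under it. Next I go up and over, to get behind the lid.

```bash
python3 -m handwheel '[[[0,-0.02,0],[0,0,-30],0],[[0,0,0],[0,0,-38],0],[[0,0,0],[0,0,-38],0],[[0,0,0],[0,0,-20],0],[[0,0,0],[10,10,0],0],[[0,0,0],[10,20,0],0],[[0,0,0],[10,25,0],0],[[0,0,0],[10,25,0],0],[[0,0,0],[10,20,0],0],[[0,0,0],[0,0,0],0]]';python3 -c "
from h import *
go(570,-440,290,0)"
```

```text
t: 66.48
ee_pos: [523.3, -186.1, 302.0]
orientation: [3.139, 0.004, 0.02]
ft_force: [-0.1, 0.2, 0.0]
width: 0.4
t66.48 p [ 523.3 -186.1  302. ] z [ 0.01 -0.   -1.  ] jawang(x) 0.00 w0.4 F [-0.1  0.2  0. ] q [-0.36  0.2   1.68  0.    1.25 -0.37]
shift [ 45.8 254.   13.2] rotvec [ 0.003 -0.013  0.003] q6 after? -0.37
```

```bash
python3 -m handwheel '[[[0,0,0],[3,15,-2],0],[[0,0,0],[5,28,0],0],[[0,0,0],[5,28,0],0],[[0,0,0],[5,28,0],0],[[0,0,0],[5,28,0],0],[[0,0,0],[5,28,0],0],[[0,0,0],[5,28,0],0],[[0,0,0],[5,28,0],0],[[0,0,0],[5,28,0],0],[[0,0,0],[0,5,0],0]]';python3 -c "
from h import *
go(572,-440,195,0)
p=ctrl.get_image('scene');save(p,'e1')"
```

```text
t: 67.32
ee_pos: [570.2, -446.5, 302.1]
orientation: [3.141, -0.004, 0.019]
ft_force: [-1.0, 1.0, 0.5]
width: 0.7
t67.32 p [ 570.2 -446.5  302.1] z [ 0.01 -0.   -1.  ] jawang(x) -0.00 w0.7 F [-1.   1.   0.5] q [-0.68  0.48  1.28  0.01  1.37 -0.68]
shift [  0.5  -6.6 107.1] rotvec [ 0.001 -0.012 -0.003] q6 after? -0.68
```

View pics/e1.png

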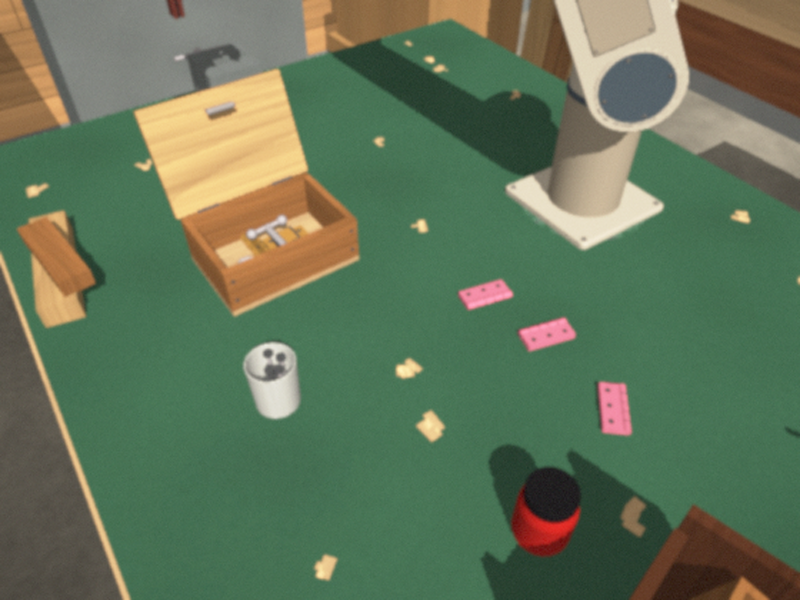

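```bash
python3 -m handwheel '[[[0,-0.01,0],[0,0,15],0],[[0,0,0],[0,0,25],0],[[0,0,0],[0,0,30],0],[[0,0,0],[0,0,25],0],[[0,0,0],[0,0,8],0],[[0,0,0],[0,0,0],0],[[0,0,0],[0,0,0],0],[[0,0,0],[0,0,0],0],[[0,0,0],[0,0,0],0],[[0,0,0],[0,0,0],0]]';python3 -c "
from h import *
go(572,-440,195,0)
p=ctrl.get_image('top');save(p,'e2',(340,100,540,250))
for n in('lid_edge','lid_outer'):
  for d in ctrl.spot_point(p,n): print(n,np.round(toworld(p,d['position'])),d['score'])"
```

```text
t: 68.2
ee_pos: [571.4, -438.7, 194.8]
orientation: [-3.14, -0.0, -0.0]
ft_force: [0.3, -0.7, -0.5]
width: 0.7
t68.20 p [ 571.4 -438.7  194.8] z [ 0.  0. -1.] jawang(x) 0.00 w0.7 F [ 0.3 -0.7 -0.5] q [-0.67  0.56  1.39  0.    1.19 -0.67]
shift [ 0.6  1.3 -0.2] rotvec [-0.001 -0.     0.   ] q6 after? -0.67
lid_outer [ 578. -316.  189.] 0.69
lid_outer [712.  98.   3.] 0.53
```

View pics/e2.png

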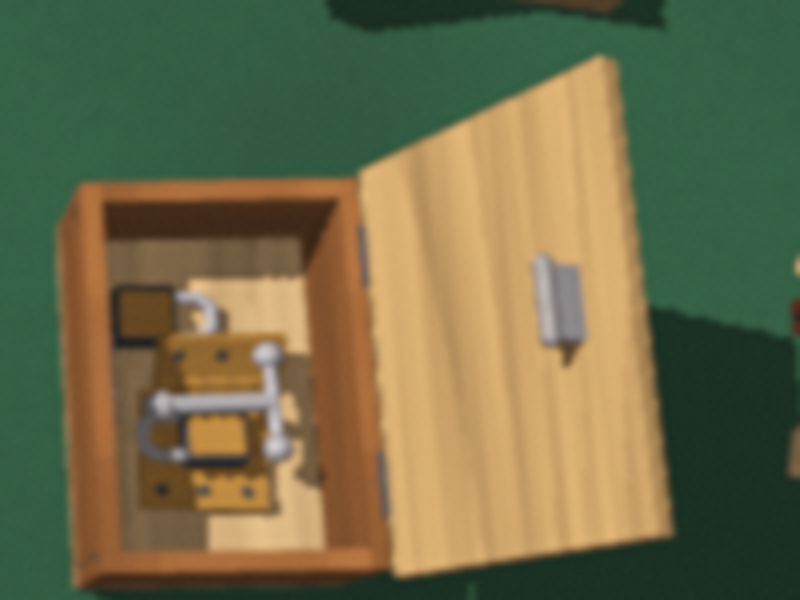

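The top view shows two padlocks, the key and the stacked hinges, all well inside. Next I push the lid with the finger at a true tip height of about 225 mm.

```bash
python3 -m handwheel '[[[0,0,0],[0,-15,0],0],[[0,0,0],[0,-20,0],0],[[0,0,0],[0,-20,0],0],[[0,0,0],[0,-15,0],0],[[0,0,0],[0,-12,0],0],[[0,0,0],[0,-12,0],0],[[0,0,0],[0,-12,0],0],[[0,0,0],[0,-12,0],0],[[0,0,0],[0,-12,0],0],[[0,0,0],[0,-8,0],0]]';python3 -c "
from h import *
st()
p=ctrl.get_image('scene');save(p,'e3',(60,30,260,180))"
```

```text
t: 69.18
ee_pos: [572.1, -293.1, 198.0]
orientation: [3.137, -0.006, 0.009]
ft_force: [-0.5, -0.2, 0.8]
width: 0.2
t69.18 p [ 572.1 -293.1  198. ] z [ 0.01 -0.   -1.  ] jawang(x) -0.00 w0.2 F [-0.5 -0.2  0.8] q [-0.49  0.44  1.59 -0.    1.11 -0.49]
```

View pics/e3.png

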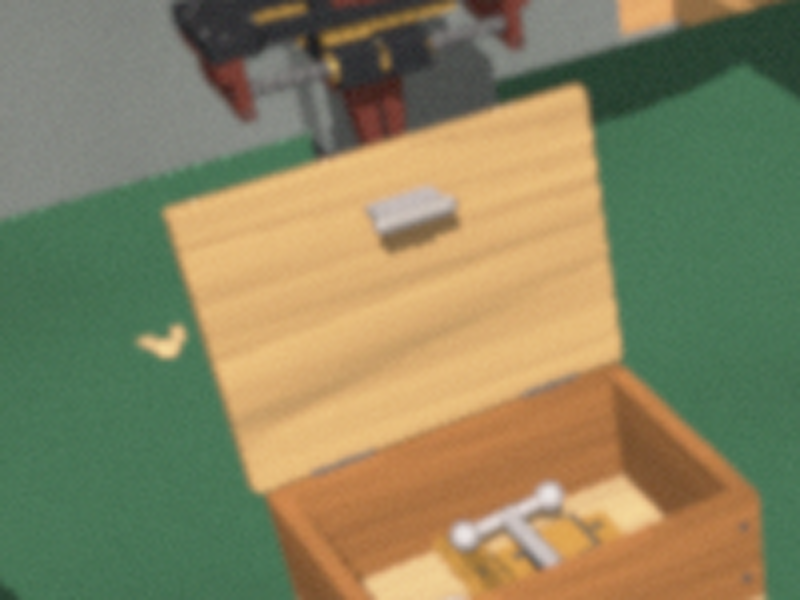

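Lid is nearly upright, and I push on gently.

```bash
python3 -m handwheel '[[[0,0,0],[0,-8,0],0],[[0,0,0],[0,-8,0],0],[[0,0,0],[0,-8,0],0],[[0,0,0],[0,-6,0],0],[[0,0,0],[0,0,0],0],[[0,0,0],[0,0,0],0],[[0,0,0],[0,0,0],0],[[0,0,0],[0,0,0],0],[[0,0,0],[0,0,0],0],[[0,0,0],[0,0,0],0]]';python3 -c "
from h import *
st()
p=ctrl.get_image('scene');save(p,'e4',(60,30,260,180))"
```

```text
t: 70.07
ee_pos: [571.5, -258.0, 196.3]
orientation: [3.14, -0.005, 0.005]
ft_force: [0.7, -1.1, -0.5]
width: 0.4
t70.07 p [ 571.5 -258.   196.3] z [ 0. -0. -1.] jawang(x) -0.00 w0.4 F [ 0.7 -1.1 -0.5] q [-0.44  0.42  1.62  0.    1.09 -0.44]
```

View pics/e4.png

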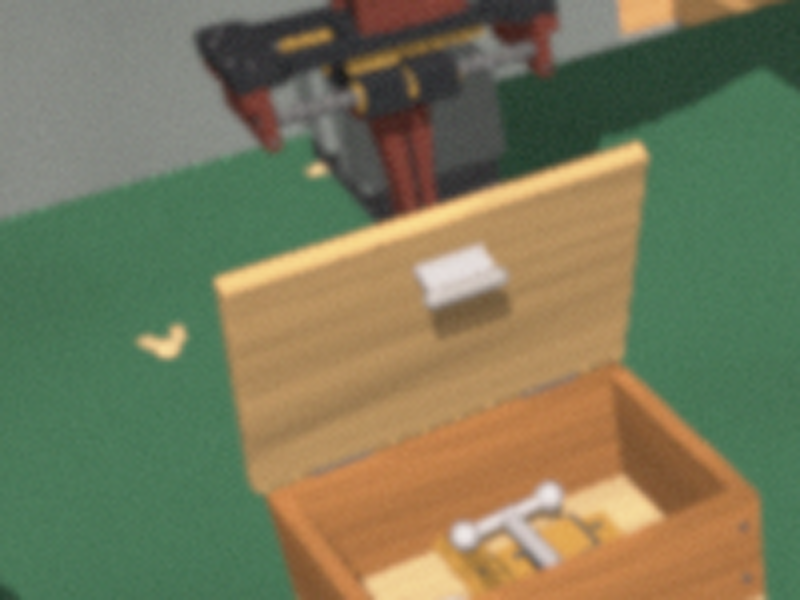

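The lid is past upright. I back off slightly and let it fall.

```bash
python3 -m handwheel '[[[0,0,0],[0,0,0],0],[[0,0,0],[0,0,0],0],[[0,0,0],[0,0,0],0],[[0,0,0],[0,0,0],0],[[0,0,0],[0,0,0],0],[[0,0,0],[0,0,0],0],[[0,0,0],[0,0,0],0],[[0,0,0],[0,0,0],0],[[0,0,0],[0,0,0],0],[[0,0,0],[0,0,0],0]]';python3 -c "
from h import *
st()
p=ctrl.get_image('scene');save(p,'e5',(60,30,260,180))"
```

```text
t: 70.95
ee_pos: [571.5, -258.6, 196.3]
orientation: [3.14, -0.007, 0.005]
ft_force: [-0.4, -0.4, 0.6]
width: 0.9
t70.95 p [ 571.5 -258.6  196.3] z [ 0. -0. -1.] jawang(x) -0.00 w0.9 F [-0.4 -0.4  0.6] q [-0.44  0.42  1.62  0.    1.09 -0.44]
```

View pics/e5.png

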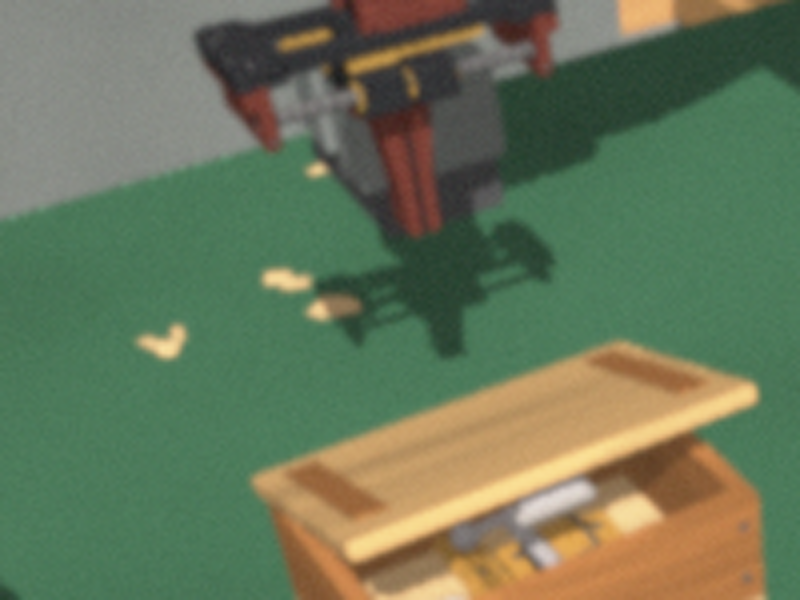

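```bash
python3 -m handwheel '[[[0,0,0],[0,-8,0],0],[[0,0,0],[0,-15,0],0],[[0,0,0],[0,-22,0],0],[[0,0,0],[0,-25,0],0],[[0,0,0],[0,-25,0],0],[[0,0,0],[0,-25,0],0],[[0,0,0],[0,-20,0],0],[[0,0,0],[0,-8,0],0],[[0,0,0],[0,0,0],0],[[0,0,0],[0,0,0],0]]';python3 -c "
from h import *
p=ctrl.get_image('scene');save(p,'e6',(60,60,260,210))
for d in ctrl.spot_point(p,'lid_edge'): print(np.round(toworld(p,d['position'])),d['score'])
go(574,-96,120,0)"
```

```text
t: 71.83
ee_pos: [570.3, -96.7, 196.0]
orientation: [3.141, -0.006, 0.005]
ft_force: [0.5, -0.5, -0.6]
width: 0.6
[573. -95. 117.] 0.84
t71.93 p [570.4 -97.7 195.9] z [ 0. -0. -1.] jawang(x) -0.01 w0.6 F [-0.2 -0.3 -0.9] q [-0.19  0.35  1.73  0.    1.06 -0.19]
shift [ 3.3 -1.7 76. ] rotvec [ 0.    -0.003 -0.005] q6 after? -0.19
```

View pics/e6.png

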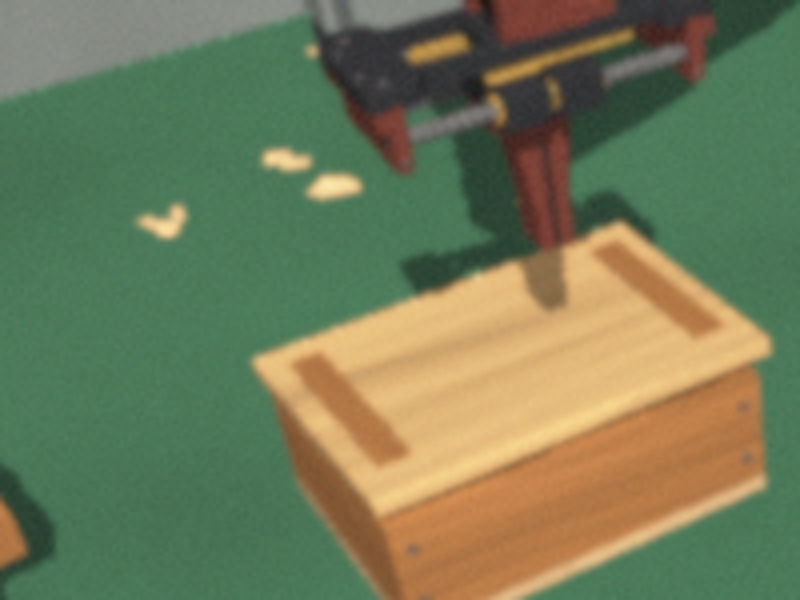

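```bash
python3 -m handwheel '[[[0,0,0],[3,-2,15],0],[[0,0,0],[0,0,25],0],[[0,0,0],[0,0,25],0],[[0,0,0],[0,0,20],0],[[0,0,0],[0,0,6],0],[[0,0,0],[0,0,0],0],[[0,0,0],[0,0,4],0],[[0,0,0],[0,0,4],0],[[0,0,0],[0,0,4],0],[[0,0,0],[0,0,4],0]]';python3 -c "
from h import *
st()"
```

```text
t: 72.77
ee_pos: [579.3, -105.4, 90.0]
orientation: [3.138, -0.024, 0.023]
ft_force: [-0.4, 0.9, -0.1]
width: 0.3
t72.77 p [ 579.3 -105.4   90. ] z [ 0.01 -0.   -1.  ] jawang(x) -0.02 w0.3 F [-0.4  0.9 -0.1] q [-0.2   0.5   1.79 -0.    0.84 -0.18]
```

```bash
python3 -m handwheel '[[[0,0,0],[-3,-9,0],0],[[0,0,0],[0,0,3],0],[[0,0,0],[0,0,4],0],[[0,0,0],[0,0,4],0],[[0,0,0],[0,0,4],0],[[0,0,0],[0,0,4],0],[[0,0,0],[0,0,4],0],[[0,0,0],[0,0,4],0],[[0,0,0],[0,0,2],0],[[0,0,0],[0,0,0],0]]';python3 -c "
from h import *
st()"
```

```text
t: 73.6
ee_pos: [578.0, -95.1, 72.3]
orientation: [3.137, -0.022, 0.028]
ft_force: [-0.4, 0.1, 0.1]
width: 0.4
t73.60 p [578.  -95.1  72.3] z [ 0.02 -0.   -1.  ] jawang(x) -0.01 w0.4 F [-0.4  0.1  0.1] q [-0.18  0.52  1.81 -0.    0.8  -0.17]
```

```bash
python3 -m handwheel '[[[0,0,0],[0,0,2],0],[[0,0,0],[0,0,2],0],[[0,0,0],[0,0,2],0],[[0,0,0],[0,0,2],0],[[0,0,0],[0,0,2],0],[[0,0,0],[0,0,2],0],[[0,0,0],[0,0,0],0],[[0,0,0],[0,0,0],0],[[0,0,0],[0,0,0],0],[[0,0,0],[0,0,0],0]]';python3 -c "
from h import *
st()
p=ctrl.get_image('scene');save(p,'e7',(90,100,260,228))
"
```

```text
t: 74.43
ee_pos: [579.1, -95.4, 71.2]
orientation: [3.137, -0.023, 0.03]
ft_force: [-3.0, 0.4, 11.2]
width: 0.5
t74.43 p [579.1 -95.4  71.2] z [ 0.02 -0.   -1.  ] jawang(x) -0.01 w0.5 F [-3.   0.4 11.2] q [-0.18  0.52  1.81 -0.    0.8  -0.17]
```

View pics/e7.png

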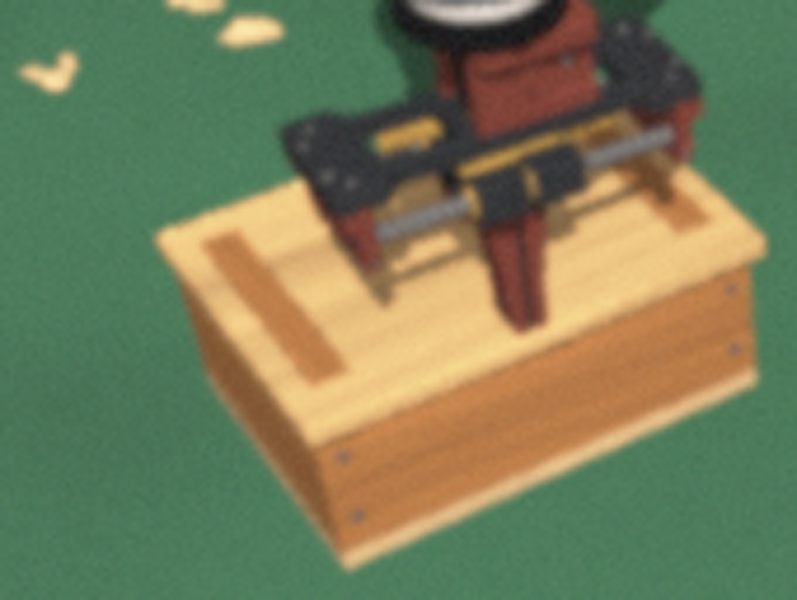

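```bash
python3 -m handwheel '[[[0,0,0],[0,0,2],0],[[0,0,0],[0,0,2],0],[[0,0,0],[0,0,2],0],[[0,0,0],[0,0,2],0],[[0,0,0],[0,0,2],0],[[0,0,0],[0,0,2],0],[[0,0,0],[0,0,0],0],[[0,0,0],[0,0,0],0],[[0,0,0],[0,0,0],0],[[0,0,0],[0,0,0],0]]';python3 -m handwheel '[[[0,0,0],[0,0,-15],0],[[0,0,0],[0,0,-30],0],[[0,0,0],[0,0,-38],0],[[0,0,0],[-10,-20,-38],0],[[0,0,0],[-15,-30,0],0],[[0,0,0],[-15,-30,0],0],[[0,0,0],[-10,-20,0],0],[[0,0,0],[0,0,0],0],[[0,0,0],[0,0,0],0],[[0,0,0],[0,0,0],0]]';python3 -c "
from h import *
st()
p=ctrl.get_image('scene');save(p,'e8',(90,100,260,228))
for d in ctrl.spot_point(p,'lid_edge')+ctrl.spot_point(p,'lid_outer'): print(np.round(toworld(p,d['position'])),d['score'])
save(p,'e9')
"
```

```text
t: 75.32
ee_pos: [579.2, -95.5, 71.2]
orientation: [3.138, -0.024, 0.026]
ft_force: [-3.7, 1.1, 11.0]
width: 0.2
t: 76.15
ee_pos: [527.3, 7.7, 188.2]
orientation: [3.139, -0.027, 0.014]
ft_force: [0.0, 0.1, 0.9]
width: 0.1
t76.15 p [527.3   7.7 188.2] z [ 0.01 -0.   -1.  ] jawang(x) -0.02 w0.1 F [0.  0.1 0.9] q [-0.01  0.28  1.85 -0.    1.    0.01]
[573. -94. 103.] 0.76
[ 573. -150.  106.] 0.64
[ 571. -174.    1.] 0.56
```

View pics/e8.png

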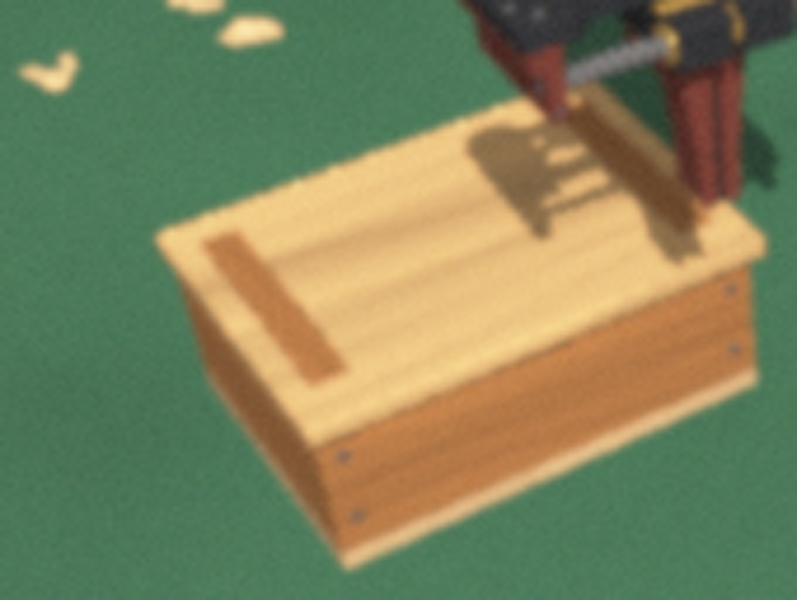

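View pics/e9.png

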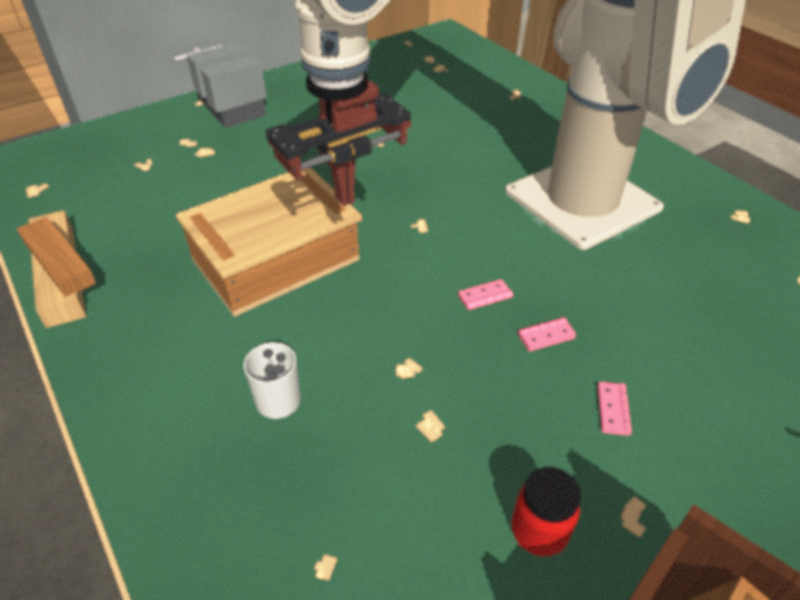

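The lid stays shut after release: its edge reads 103 mm, against 102 mm expected when shut. The arm is clear, and the cup and jar are where they were. I'm handing in.

```bash
python3 -c "
from workcell import ctrl
print(ctrl.close_job())"
```

```text
the job is handed in; nothing more can be done
None
```

I put all six items that were there (three brass hinges, two padlocks, the chuck key) into the chest. I then pushed the lid past upright, let it fall on its own, and pressed its edge until it latched. I handed in at about 76 s; no verdict was reported.

**Last checks:**
- **Lid:** after release its edge reads 103 mm, against about 102 mm shut and 117 mm measured while ajar. The picture shows no gap.
- **Contents:** the top view before closing showed both padlocks, the key and the stacked hinges well below the rim. Not every hinge could be told apart in the stack, but no brass hinge was left on the bench.
- **Bystanders:** the cup, the jar and the three pink hinges look unmoved.
- **Fall:** one picture caught the lid falling with the gripper well clear of it.

**What failed or disagreed on the way:**
- **Height reading:** the reported TCP height was off. With the tips touching the bench it read -30 mm, about 38 mm below the true height, so my first grasps closed in the air. I measured this by touching the bench and corrected for it.
- **Early closes:** two later closes, on two of the hinges, were also too high and were redone.
- **Knocked padlock:** one padlock was knocked aside by the scene during the run; I found it again and picked it up.

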